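# Open a press-fit comb mould with a wedge and unload it

## Robot

A 6-joint arm with a two-finger parallel gripper is mounted at the origin on the work surface. World frame = base frame: x ahead of the robot, y to its left, z up, the work surface at z = 0. Lengths are in m, angles in rad, forces in N, time in s.
With the tool pointing down it reaches from about 0.225 to 0.875 m from the base axis. Payload 3.4 kg.
Tool frame: the origin (TCP) lies between the finger pads; the fingertips stand 22 mm ahead of it and the grasp point (between the pads) lies 3 mm ahead of it (env.tips_ahead is the distance from the TCP to the fingertips, in m); z points along the fingers, y is the line along which they close (so a half turn about z gives the same grasp; the last joint's range is limited). The gripper opens to 85 mm and grips with 20 to 120 N. Pads are 22 mm wide; open, the fingers measure 114 mm over their backs; the gripper's body (76 mm by 85 mm) begins 54 mm behind the grasp point. The pads swing forward as they close: fully open they stand 13 mm farther back than shut.
Start: joints at [0.991, 0.276, 1.505, -0, 1.361, -0.121], TCP at [0.255, 0.516, 0.253] pointing down, gripper open.
Joint ranges: [-2.89, 2.89], [-0.75, 2.08], [0.22, 2.7], [-1.18, 4.32], [0.11, 2.71], [-2.7, 2.7]. Speed limits (rad/s): [2.57, 2.57, 3.14, 3.14, 3.14, 3.14].

## Interface

Orientations are given as a unit quaternion [x, y, z, w].
In Python, from cell import env gives the robot as it stands. The module is installed in compiled form; this text tells all that it offers.
- The arm moves only by the shell command python3 -m pendant 'ROWS'. ROWS is JSON, one flat list of numbers, 5 for each row, row after row: the shift along the tool's x, y, z in cm, then the turn about the tool's z in rad, then the opening, from 0 (shut) to 1 (fully open). A call has 1 to 12 rows; each row is the pose to reach, as a shift and turn from the pose commanded when the call began, along the tool's axes at that moment; what a row does not reach only later rows make up. A row lasts 1/10 s, in which the tool goes at most 50 mm and 8.59 degrees, less where a joint would pass 70% of its speed; a pose out of reach is approached as far as the arm can. A call with a gripper value outside its range is refused whole. The fingers move at their own pace and stop on an object; the grip force is fixed at half the most. Time passes only in rows, so rows that repeat a pose let the fingers close. It gives the time, the measured TCP pose, the force, the opening and the grip force at its end, in the units of the state.
- env.sense(): the state, without advancing time (a new reading comes with each control period).
- env.grab_frame(name): name is "side" or "top" or "wrist"; returns a dict with "pixels" (480x640x3 uint8, blue, green, red), "z_map" (480x640 float32, m along the optical axis (not along the pixel's ray), 0 where there is no reading), "K" (3x3 intrinsics, pixels), "position" and "orientation" of the camera in the world. Camera axes: x right, y down, z forward; pixel columns grow to the right and rows downward; lengths in m; the calibration is good to about 2 mm. A picture is of the moment at which its call begins.
- env.finish_job(): hands the job in; it is judged then, once.
The state is a dict: "time": time; "joint_pos": joint angles; "qvel": joint speeds; "joint_torque": joint torques, N m; "tool_pos": TCP position; "orientation": TCP orientation; "ft_force": force on the tool from outside, world axes, zero at the start; "wrist_torque": the same for the moment, N m; "finger_gap": finger opening in m; "gripper_force": force on a finger pad.
Only numpy, scipy, OpenCV 4.12 (cv2) and the standard library are available. Lean on these libraries where they do the work, as an engineer would, in place of code of your own. Each camera call takes 0.05 s, during which the arm holds its last target. There are 200 camera calls.

## Task

Take the cast comb blanks out of the two-part mould: swing both retaining clips clear, then use the double-ended wooden wedge under the cover's two side ears, working from alternate sides a few millimetres at a time so that the cover never tips more than 3 degrees while the wedge is under it, until both sides stand at least 7 mm above their seat. Then lift the cover off by its handle and set it right way up in the middle of the grey felt mat, put every comb blank in the wooden tray, lay the wedge flat back on its rubber pad and swing both clips back in as they were. Do not push the pliers or the two gift boxes about.

Things in the scene. Friction and masses are not known exactly. Their poses are not given: they have to be found in the camera images.
- mould: Fixed aluminium mould base, a block 184 (x) x 228 (y) x 25 mm with two lugs for the clips. Origin: centre of its underside, z up. In the middle a core 112 x 85 mm, 10 mm high, with three open slots 12 mm wide along y, at x = -40, 0, +40 mm, floor level with the block's top. Its top is slick at the +-y ends: ledges, 30 mm of which lie outside the cover's ears.
- cover: Loose white plastic box-shaped cover, 0.26 kg, 128 (x) x 100 (y) x 39 mm, pressed over the core. Origin: centre of its underside (seated: 25 mm above the mould's origin, same axes). Grip bar on top along x: 60 x 18 mm, z = 39 to 65 mm. Prying ear on each +-y side. A lip on each +-x side to x = 80 mm, top at z = 10 mm; the clips lie 2 mm above it and stop the cover rising.
- ear_l (a point): Middle of the outer lower edge of the cover's +y ear. Ears: 60 mm wide (x), 6 mm thick, y = 50 to 84 mm, underside 4 mm above the cover's underside: seated, a 4 mm seam is open over the ledge. Lift of this side = height of this point in the mould's frame minus 29 mm.
- ear_r (a point): The same on the -y ear. Press fit: springs rub on the skirt of each side, about 8 N a side (an ear rises at 5 to 10 N), and it stays where it was raised; the rub ends 12 mm up. Raising one ear by 3 mm lowers the other by about 1 mm, as the cover turns about the far spring.
- clip_near (a joint): Swing clip on the mould's -x side: steel arm 66 mm long, 14 mm wide, 4 mm thick, on a pivot screw, with an upright thumb pin 60 mm from the pivot. 0 = arm over the cover's lip; grows to 0.95 rad outward, counter-clockwise seen from above. Clear of the cover from 0.6 rad. Stays where left; about 2 N at the pin moves it. Starts at 0 to 0.12.
- clip_near_pin (a point): Centre of the top of the near clip's thumb pin: 12 mm diameter, 56 mm tall, top 97 mm above the table (33 mm above the seated cover's flat top).
- clip_near_pivot (a point): Centre of the near clip's pivot screw (vertical axis), at (-109, -22) mm in the mould's frame.
- clip_far (a joint): The same clip on the mould's +x side, turned half round: 0 = over the cover's lip, grows to 0.95 rad outward, also counter-clockwise seen from above; clear above 0.6 rad.
- clip_far_pin (a point): Centre of the top of the far clip's thumb pin, 97 mm above the table.
- clip_far_pivot (a point): Centre of the far clip's pivot screw, at (109, 22) mm in the mould's frame.
- wedge: Loose dark wooden double-ended wedge, slick, 0.09 kg, 110 mm long (y), 36 mm wide (x). Origin: centre of its flat underside. Each end is a blade 2 mm thick at the tip (y = +-55 mm) that rises evenly to 18 mm at y = +-15 mm (0.4 mm per mm). In the middle an upright grip fin 18 mm thick (x), 30 mm long (y), from z = 18 to 48 mm.
- pad: Fixed black rubber pad, the wedge's place, 80 (x) x 160 (y) x 3 mm; origin: centre of its underside. It may lie to the left or to the right.
- comb1: Loose amber resin comb blank, 10 mm thick (x), 70 mm long (y), 30 mm high (z), 30 g; origin: centre of its underside (tooth side). It stands in a slot of the core under the cover, 20 mm of it above the core. May be absent.
- comb2: A like comb blank in another slot. May be absent.
- comb3: A like comb blank in another slot. May be absent.
- tray_in (a point): Centre of the inner floor (5 mm above the table) of the fixed low wooden tray: inside 180 (x) x 130 (y) mm, walls 5 mm thick, 18 mm high above the table. Axes as the tray's. Left or right of the mould.
- mat: Fixed grey felt mat 190 x 190 x 4 mm for the cover; origin: centre of its underside. Across the mould from the tray.
- beadboard: Bystander: fixed low wooden bead board 80 (x) x 150 (y) x 16 mm with small beads, origin under its centre.
- pliers: Bystander: loose pliers with blue grips, about 160 mm long (x), 22 to 52 mm wide, 12 mm high, lying beyond the mould.
- giftbox: Bystander: loose gold gift box, 104 x 104 x 40 mm, beyond the mould.
- pinkbox: Bystander: loose pink gift box, 89 x 89 x 34 mm, beyond the mould.
Things that resemble listed ones, but are neither listed nor needed, are in the scene too. There is more than one size of the pad; the one meant has the size given above.

How it is judged:
By the outcome, as a careful person would: the job done as asked, in the order asked, and still so for the second after the job is handed in, with the robot touching nothing.
Of comb1, comb2, comb3 only 1 to 3 are there at a start; the rules pass over those that are not, and their reading is None.
At some moment in a run one of wedge may be knocked a few centimetres aside while the robot is not near it.
Once in a run the grip may slacken for a moment while it holds something.
It also fails if it takes over 210 s, if anything falls off the work surface, if the arm or the gripper's body presses on something with over 40 N, if the wrist force passes 120 N, or if a joint passes its speed limit or range.

## Working session

There is one attempt and no reset: what is moved stays moved. The work goes in short steps, Python scripts to look and compute and a shell command to move; the robot and the scene stay as the last step left them, time stands still between calls to the robot, and variables do not carry over. Pictures are saved under pics/ and viewed, at most 14 in all, crops included, and the job is handed in when it is done.

```bash
mkdir -p pics; ls; python3 - <<'E'
from cell import env
import cv2,numpy as np
s=env.sense();print(s['time'],s['tool_pos'],s['orientation'],s['finger_gap'],env.tips_ahead)
for n in('top','side'):
    f=env.grab_frame(n);cv2.imwrite(f'pics/{n}0.png',f['pixels']);np.savez(f'{n}0.npz',**f)
    print(n,f['K'].tolist(),f['position'],f['orientation'])
E
```

```text
pics
0.0 [0.25438905 0.51512868 0.25244604] [ 2.27418184e-01  9.73796765e-01 -8.48251522e-04 -3.32195477e-04] 0.08523110504217567 0.022
top [[554.5629807036436, 0.0, 323.26193560990356], [0.0, 554.5629807036436, 241.71593732901792], [0.0, 0.0, 1.0]] [0.35193358 0.07770014 1.46819568] [ 0.70792707 -0.70513985  0.02808323 -0.02878158]
side [[478.27778383295225, 0.0, 320.65052590487295], [0.0, 478.27778383295225, 233.78803819994897], [0.0, 0.0, 1.0]] [-0.22222719 -0.83271203  0.7554922 ] [ 0.82500519 -0.27484603  0.16124125 -0.46671979]
```

View pics/top0.png

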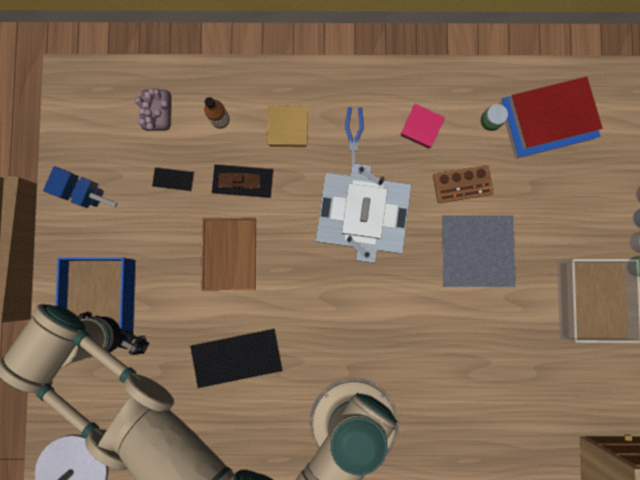

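View pics/side0.png

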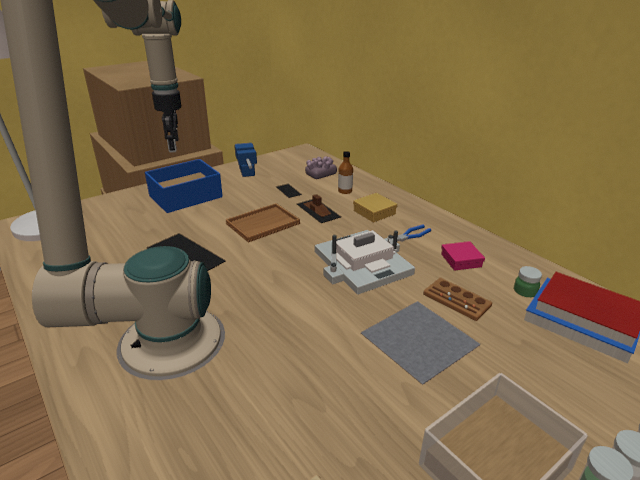

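The top view shows the mould at (364,212) and its clips, with pins near (350,238) and (380,182).

- **Pad candidates:** black pads at (173,179), which is small, (242,181) at about 160x80 mm with the wedge on it, and (236,358), which is larger. I choose (242,181).
- **Tray candidates:** the low wooden tray at (229,254), the blue bin at (95,290) and the high white-walled box at (606,300). I choose (229,254).
- **Mat and other items:** the mat is at (479,251). The pliers are at (354,135) and the boxes at (287,126) and (423,126).

```bash
cat > h.py <<'E'
import numpy as np,cv2
from scipy.spatial.transform import Rotation as Ro
from cell import env
def grab(n,save=None):
    f=env.grab_frame(n)
    if save: cv2.imwrite(f'pics/{save}.png',f['pixels'])
    return f
def world(f):
    K=f['K'];z=f['z_map'];v,u=np.mgrid[0:480,0:640]
    c=np.dstack([(u-K[0,2])/K[0,0]*z,(v-K[1,2])/K[1,1]*z,z])
    return c@Ro.from_quat(f['orientation']).as_matrix().T+np.array(f['position'])
def onplane(f,uv,h):
    uv=np.atleast_2d(uv).astype(float);K=f['K']
    d=np.c_[(uv[:,0]-K[0,2])/K[0,0],(uv[:,1]-K[1,2])/K[1,1],np.ones(len(uv))]@Ro.from_quat(f['orientation']).as_matrix().T
    p=np.array(f['position']);return p+d*((h-p[2])/d[:,2])[:,None]
def rect(f,mask,h,amin=30):
    """metric min-area rect of largest blob of mask, at plane height h: centre, sizes, angle of long side (deg)"""
    n,l,s,_=cv2.connectedComponentsWithStats(mask.astype(np.uint8));out=[]
    for i in range(1,n):
        if s[i,4]<amin: continue
        c=max(cv2.findContours((l==i).astype(np.uint8),0,1)[0],key=len)[:,0]
        p=onplane(f,c,h)[:,:2]
        r=cv2.minAreaRect((p*1000).astype(np.float32));b=cv2.boxPoints(r)
        e=[b[1]-b[0],b[2]-b[1]];e.sort(key=lambda q:-np.hypot(*q))
        a=np.degrees(np.arctan2(e[0][1],e[0][0]))%180
        m=c.mean(0)
        out.append((s[i,4],np.round(m).astype(int).tolist(),np.round(r[0],1).tolist(),[round(float(np.hypot(*q)),1) for q in e],round(float(a),1)))
    return sorted(out,key=lambda o:-o[0])
def go(xyz,cl=None):
    """shift in cm (tool axes) and turn for TCP target xyz (m); cl = world angle (deg) of closing line"""
    s=env.sense();R=Ro.from_quat(s['orientation']).as_matrix()
    d=R.T@(np.array(xyz)-s['tool_pos'])*100
    t=0.
    if cl is not None:
        a=np.radians(cl);v=R.T@[np.cos(a),np.sin(a),0];t=np.arctan2(-v[0],v[1])
        t=(t+np.pi/2)%np.pi-np.pi/2
    return np.round(d,2).tolist(),round(float(t),3),'j6 %.2f'%s['joint_pos'][5]
def st():
    s=env.sense();R=Ro.from_quat(s['orientation']).as_matrix()
    print('t%.1f'%s['time'],np.round(np.array(s['tool_pos'])*1000,1),'cl %.1f'%(np.degrees(np.arctan2(R[1,1],R[0,1]))%180),'xax %.1f'%np.degrees(np.arctan2(R[1,0],R[0,0])),'F',np.round(s['ft_force'],1),'gap %.1f'%(s['finger_gap']*1000),'gf %.0f'%s['gripper_force'],'j',np.round(s['joint_pos'],2))
E
python3 - <<'E'
from h import *
f=dict(np.load('top0.npz'));W=world(f);z=W[...,2];b=f['pixels'].astype(int);B,G,R=b[...,0],b[...,1],b[...,2]
v,u=np.mgrid[0:480,0:640]
reg=lambda x0,y0,x1,y1:(u>x0)&(u<x1)&(v>y0)&(v<y1)
def p(n,r):
    print(n);[print('  ',o) for o in r[:4]]
print('z samples',z[212,400],z[251,480],z[200,220],z[330,330])
M=reg(305,155,420,270)
p('cover top',rect(f,M&(z>.056)&(z<.072),.064))
p('handle/pins',rect(f,M&(z>.080),.093,3))
p('mould',rect(f,M&(z>.015),.025))
p('mat',rect(f,reg(430,205,530,300)&(abs(R-B)<25)&(R<130),.004))
dark=(R<45)&(G<45)&(B<45)
p('pads',rect(f,reg(140,155,290,400)&(dark|((z>.012)&reg(210,160,275,200))),.003))
p('wedge',rect(f,reg(205,155,280,205)&(R-B>15)&(R<110),.008))
p('fin',rect(f,reg(205,155,280,205)&(z>.035),.051,3))
p('tray',rect(f,reg(190,205,270,300)&(z>.010),.018))
st()
c=f['pixels'][150:280,195:435];cv2.imwrite('pics/crop0.png',cv2.resize(c,None,fx=3.3,fy=3.3,interpolation=cv2.INTER_CUBIC))
E
```

```text
z samples 0.02368954516109989 0.00778846617570772 -7.89404377543601e-05 -0.004087796360667362
cover top
   (np.int32(1752), [364, 211], [546.2, -25.7], [128.6, 100.0], 172.2)
handle/pins
   (np.int32(174), [365, 209], [545.4, -25.3], [61.0, 18.0], 171.9)
   (np.int32(22), [382, 178], [622.6, -67.6], [12.6, 8.9], 135.3)
   (np.int32(20), [350, 238], [473.6, 14.0], [10.6, 10.6], 135.0)
mould
   (np.int32(6613), [364, 213], [547.5, -25.9], [254.2, 228.5], 171.8)
mat
   (np.int32(5100), [478, 251], [447.4, -330.1], [190.5, 185.5], 90.2)
pads
   (np.int32(3520), [236, 358], [165.4, 306.3], [220.3, 107.5], 101.6)
   (np.int32(1360), [242, 181], [632.6, 297.1], [154.4, 77.2], 86.7)
   (np.int32(665), [173, 179], [637.5, 483.2], [101.0, 47.8], 83.4)
   (np.int32(77), [143, 344], [199.0, 546.6], [38.9, 15.7], 1.7)
wedge
   (np.int32(621), [239, 180], [632.5, 304.7], [112.3, 40.5], 90.2)
   (np.int32(157), [246, 181], [632.2, 296.2], [160.2, 80.6], 85.6)
fin
   (np.int32(96), [237, 177], [632.1, 303.3], [31.2, 18.3], 90.2)
tray
   (np.int32(586), [228, 253], [436.7, 326.2], [190.1, 141.3], 1.2)
t0.1 [254.4 515.2 252.5] cl 63.7 xax 153.7 F [ 0.5 -0.  -0.4] gap 85.0 gf 0 j [ 0.99  0.28  1.51  0.    1.36 -0.12]
```

View pics/crop0.png

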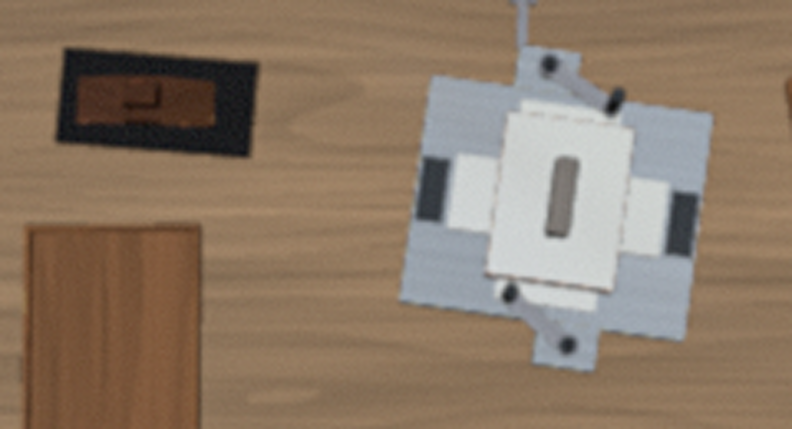

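The crop shows the wedge on the mid-size pad at crop (145,100). Its near and far clip pins are at (510,293) and (615,100), with the pivots at (568,345) and (550,63). The measured mould frame is centre (546,-25.5) mm, yaw -8°. I take the near clip first.

```bash
cat >> h.py <<'E'
MC=np.array([.546,-.0255]);MA=np.radians(-8.0)
def mw(x,y):
    c,s=np.cos(MA),np.sin(MA);return MC+np.array([c*x-s*y,s*x+c*y])/1000
def wm(p):
    c,s=np.cos(MA),np.sin(MA);d=(np.array(p)[...,:2]-MC)*1000;return np.stack([c*d[...,0]+s*d[...,1],-s*d[...,0]+c*d[...,1]],-1)
E
python3 - <<'E'
from h import *
print(go([.4736,.014,.16],162))
E
```

```text
([-41.85, -35.21, 9.3], 1.426, 'j6 -0.12')
```

```bash
python3 -m pendant '[-41.85,-35.21,0,1.426,0.45, -41.85,-35.21,0,1.426,0.45, -41.85,-35.21,0,1.426,0.45, -41.85,-35.21,0,1.426,0.45, -41.85,-35.21,0,1.426,0.45, -41.85,-35.21,0,1.426,0.45, -41.85,-35.21,0,1.426,0.45, -41.85,-35.21,0,1.426,0.45, -41.85,-35.21,0,1.426,0.45, -41.85,-35.21,0,1.426,0.45, -41.85,-35.21,0,1.426,0.45, -41.85,-35.21,0,1.426,0.45]'; python3 -m pendant '[0,0,0,0,0.45, 0,0,0,0,0.45, 0,0,0,0,0.45]'
python3 - <<'E'
from h import *
st();print(go([.4736,.014,.16],162))
f=grab('wrist','w1');W=world(f);np.savez('w1.npz',**f)
for o in rect(f,(W[...,2]>.08)&(W[...,2]<.12),.097):print(o)
for o in rect(f,(W[...,2]>.058)&(W[...,2]<.07),.064):print(o)
for o in rect(f,(W[...,2]>.015)&(W[...,2]<.03),.025)[:2]:print(o)
E
```

```text
time: 1.3
tool_pos: [0.4763, 0.0093, 0.2529]
orientation: [0.811, 0.585, -0.0, 0.002]
ft_force: [-0.4, 0.7, 0.5]
finger_gap: 0.0381
gripper_force: 0.0
time: 1.6
tool_pos: [0.4732, 0.0159, 0.2532]
orientation: [0.808, 0.589, -0.0, -0.0]
ft_force: [-0.2, -0.1, -0.1]
finger_gap: 0.0386
gripper_force: 0.0
t1.6 [473.2  15.9 253.2] cl 162.1 xax 72.1 F [-0.2 -0.1 -0.1] gap 38.6 gf 0 j [-0.11  0.12  1.71  0.    1.31  0.2 ]
([-0.17, 0.1, 9.32], 0.002, 'j6 0.20')
(np.int32(1928), [421, 245], [544.3, -19.8], [58.7, 19.7], 172.2)
(np.int32(360), [530, 268], [619.0, -62.5], [21.8, 11.2], 129.7)
(np.int32(263), [316, 228], [474.2, 16.5], [14.4, 11.1], 72.1)
(np.int32(15432), [414, 234], [546.1, -23.8], [127.1, 100.1], 172.2)
(np.int32(112), [511, 255], [620.0, -64.0], [11.7, 10.9], 43.7)
(np.int32(43), [316, 216], [474.8, 18.5], [10.6, 5.0], 162.1)
(np.int32(15920), [418, 151], [569.1, 17.5], [216.9, 137.7], 172.1)
(np.int32(3904), [316, 287], [452.2, -65.8], [136.1, 60.1], 107.2)
```

View pics/w1.png

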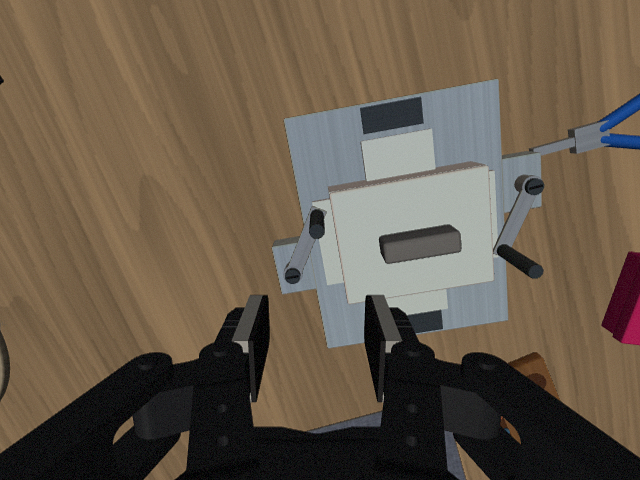

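The wrist view shows the near pin at (317,222), the far pin at (520,262) and the handle at (421,245). The clear top matches the top-camera pose to about 2 mm. I descend over the near pin, grip it and swing it along the arc.

```bash
sed -i 's/MC=np.array(\[.546,-.0255\])/MC=np.array([.546,-.0248])/' h.py
python3 -m pendant '[0,0,5,0,0.45, 0,0,10,0,0.45, 0,0,14,0,0.45, 0,0,16.1,0,0.45, 0,0,16.1,0,0.45, 0,0,16.1,0,0, 0,0,16.1,0,0, 0,0,16.1,0,0, 0,0,16.1,0,0, 0,0,16.1,0,0]'
python3 -c 'from h import *;st()'
```

```text
time: 2.65
tool_pos: [0.4736, 0.0154, 0.0937]
orientation: [0.809, 0.588, 0.001, -0.0]
ft_force: [-4.6, 4.3, 6.2]
finger_gap: 0.0099
gripper_force: 58.8
t2.6 [473.6  15.4  93.7] cl 162.0 xax 72.0 F [-4.6  4.3  6.2] gap 9.9 gf 59 j [-0.12  0.28  1.95  0.    0.91  0.2 ]
```

```bash

python3 -m pendant '[0.18,-0.55,0,0,0, 0.31,-1.11,0,0,0, 0.37,-1.6,0,0,0, 0.4,-2.15,0,0,0, 0.35,-2.8,0,0,0, 0.27,-3.4,0,0,0, 0.1,-4.0,0,0,0, -0.12,-4.59,0,0,0, -0.12,-4.59,0,0,0, -0.12,-4.59,0,0,0.45, -0.12,-4.59,0,0,0.45, -0.12,-4.59,0,0,0.45]'
python3 -c 'from h import *;st()'
python3 -m pendant '[0,0,-5,0,0.45, 0,0,-9.5,0,0.45, 0,0,-9.5,0,0.45]'
python3 - <<'E'
from h import *
f=grab('top');z=world(f)[...,2];np.savez('t1.npz',**f)
v,u=np.mgrid[0:480,0:640];M=(u>305)&(u<420)&(v>155)&(v<270)
for o in rect(f,M&(z>.08)&(z<.11),.097,3):print(o,wm(np.array(o[2])/1000))
st()
E
```

```text
time: 3.85
tool_pos: [0.4301, 0.0273, 0.0925]
orientation: [0.809, 0.588, 0.0, 0.0]
ft_force: [0.2, 0.1, -0.7]
finger_gap: 0.0384
gripper_force: 0.0
t3.9 [430.1  27.3  92.5] cl 162.0 xax 72.0 F [ 0.2  0.1 -0.7] gap 38.4 gf 0 j [-0.1   0.22  2.04 -0.    0.88  0.22]
time: 4.15
tool_pos: [0.4341, 0.0269, 0.1927]
orientation: [0.809, 0.588, 0.005, 0.004]
ft_force: [0.7, -0.8, -0.2]
finger_gap: 0.0386
gripper_force: 0.0
(np.int32(152), [365, 207], [549.4, -25.5], [51.6, 18.3], 171.8) [ 3.4643326 -0.2199991]
(np.int32(24), [382, 179], [621.8, -67.1], [12.7, 10.0], 179.8) [ 80.94934178 -31.33901825]
t4.2 [432.2  27.  190.2] cl 162.0 xax 72.0 F [-0.5  0.4 -0.9] gap 38.3 gf 0 j [-0.1   0.11  1.89 -0.    1.13  0.22]
```

```bash
python3 -c 'from h import *;print(go([.621,-.066,.092],162))'
```

```text
([-3.02, 20.76, 9.97], -0.0, 'j6 0.22')
```

```bash
python3 -m pendant '[-0.7,5,0,0,0.45, -1.5,10,0,0,0.45, -2.2,15,0,0,0.45, -3.02,20.76,0,0,0.45, -3.02,20.76,0,0,0.45, -3.02,20.76,0,0,0.45]'
python3 - <<'E'
from h import *
st();print(go([.621,-.066,.092],162))
f=grab('top');z=world(f)[...,2]
v,u=np.mgrid[0:480,0:640];M=(u>305)&(u<420)&(v>155)&(v<270)
for o in rect(f,M&(z>.08)&(z<.11),.097,3):print(o,wm(np.array(o[2])/1000))
E
```

```text
time: 4.8
tool_pos: [0.6184, -0.0663, 0.1848]
orientation: [0.809, 0.587, -0.001, -0.001]
ft_force: [-0.4, -0.7, -0.6]
finger_gap: 0.0385
gripper_force: 0.0
t4.8 [618.4 -66.3 184.8] cl 161.9 xax 71.9 F [-0.4 -0.7 -0.6] gap 38.5 gf 0 j [-0.22  0.39  1.51 -0.    1.25  0.1 ]
([0.12, 0.27, 9.28], -0.001, 'j6 0.10')
(np.int32(19), [344, 254], [431.5, 27.2], [10.5, 8.7], 135.2) [-120.62269512   35.55861951]
```

```bash
python3 -m pendant '[0.1,0.2,4,0,0.45, 0.1,0.2,7,0,0.45, 0.1,0.2,9.2,0,0.45, 0.1,0.2,9.2,0,0.45, 0.1,0.2,9.2,0,0, 0.1,0.2,9.2,0,0, 0.1,0.2,9.2,0,0, 0.1,0.2,9.2,0,0, 0.1,0.2,9.2,0,0]'
python3 -c 'from h import *;st()'
python3 -m pendant '[-0.14,0.6,0,0,0, -0.26,1.22,0,0,0, -0.28,1.9,0,0,0, -0.26,2.48,0,0,0, -0.2,2.95,0,0,0, -0.09,3.4,0,0,0, 0.05,3.8,0,0,0, 0.23,4.29,0,0,0, 0.23,4.29,0,0,0, 0.23,4.29,0,0,0.45, 0.23,4.29,0,0,0.45, 0.23,4.29,0,0,0.45]'
python3 -c 'from h import *;st()'
python3 -m pendant '[0,0,-5,0,0.45, 0,0,-10,0,0.45, 0,0,-14,0,0.45, 0,0,-14,0,0.45]'
python3 -c 'from h import *;st();print(go([.6325,.304,.2],0))'
```

```text
time: 5.75
tool_pos: [0.6211, -0.0648, 0.0971]
orientation: [0.809, 0.588, 0.001, 0.001]
ft_force: [-0.3, 2.7, 6.7]
finger_gap: 0.0098
gripper_force: 59.2
t5.8 [621.1 -64.8  97.1] cl 162.0 xax 72.0 F [-0.3  2.7  6.7] gap 9.8 gf 59 j [-0.22  0.47  1.62  0.    1.05  0.1 ]
time: 6.95
tool_pos: [0.6618, -0.0758, 0.0952]
orientation: [0.809, 0.588, 0.0, -0.0]
ft_force: [-0.4, 0.4, -0.3]
finger_gap: 0.0385
gripper_force: 0.0
t7.0 [661.8 -75.8  95.2] cl 162.0 xax 72.0 F [-0.4  0.4 -0.3] gap 38.5 gf 0 j [-0.22  0.52  1.52  0.    1.1   0.1 ]
time: 7.35
tool_pos: [0.6653, -0.0762, 0.2427]
orientation: [0.809, 0.588, 0.005, 0.005]
ft_force: [0.3, -1.1, -0.3]
finger_gap: 0.0383
gripper_force: 0.0
t7.3 [665.3 -76.2 242.7] cl 162.0 xax 72.0 F [ 0.3 -1.1 -0.3] gap 38.3 gf 0 j [-0.22  0.42  1.31  0.    1.4   0.1 ]
([35.15, -14.9, 4.13], -0.314, 'j6 0.10')
```

```bash
python3 -m pendant '[35.15,-14.9,1,-0.314,0.5, 35.15,-14.9,3,-0.314,0.5, 35.15,-14.9,4,-0.314,0.5, 35.15,-14.9,4,-0.314,0.5, 35.15,-14.9,4,-0.314,0.5, 35.15,-14.9,4,-0.314,0.5, 35.15,-14.9,4,-0.314,0.5, 35.15,-14.9,4,-0.314,0.5, 35.15,-14.9,4,-0.314,0.5, 35.15,-14.9,4,-0.314,0.5, 35.15,-14.9,4,-0.314,0.5]'
python3 - <<'E'
from h import *
st()
f=grab('wrist','w2');z=world(f)[...,2]
for o in rect(f,(z>.042)&(z<.056),.051):print('fin',o)
for o in rect(f,(z>.0055)&(z<.056),.008,200)[:3]:print('wedge',o)
v,u=np.mgrid[0:480,0:640]
f=grab('top','t2');z=world(f)[...,2];M=(u>305)&(u<430)&(v>135)&(v<270)
for o in rect(f,M&(z>.08)&(z<.11),.097,3):print(o,wm(np.array(o[2])/1000))
E
```

```text
time: 8.45
tool_pos: [0.6286, 0.3034, 0.1948]
orientation: [0.707, 0.707, -0.001, 0.0]
ft_force: [0.2, 0.7, 0.7]
finger_gap: 0.0425
gripper_force: 0.0
t8.4 [628.6 303.4 194.8] cl 180.0 xax 90.0 F [0.2 0.7 0.7] gap 42.5 gf 0 j [ 0.35  0.49  1.31 -0.    1.34  0.35]
fin (np.int32(1077), [322, 228], [633.4, 307.6], [31.2, 17.5], 89.7)
fin (np.int32(858), [547, 145], [782.9, 361.9], [51.5, 26.2], 82.8)
wedge (np.int32(7784), [499, 337], [793.0, 196.9], [144.0, 74.9], 162.0)
wedge (np.int32(5807), [322, 211], [633.7, 306.7], [108.2, 37.3], 89.0)
wedge (np.int32(5264), [122, 186], [447.3, 328.7], [172.8, 143.7], 0.5)
(np.int32(175), [365, 209], [545.2, -24.9], [60.2, 18.2], 172.8) [-0.77829714 -0.21036529]
(np.int32(24), [386, 163], [660.0, -77.3], [12.8, 10.0], 179.7) [120.19714764 -36.1233401 ]
(np.int32(19), [344, 254], [431.5, 27.2], [10.5, 8.7], 135.2) [-120.62269512   35.55861951]
```

View pics/w2.png

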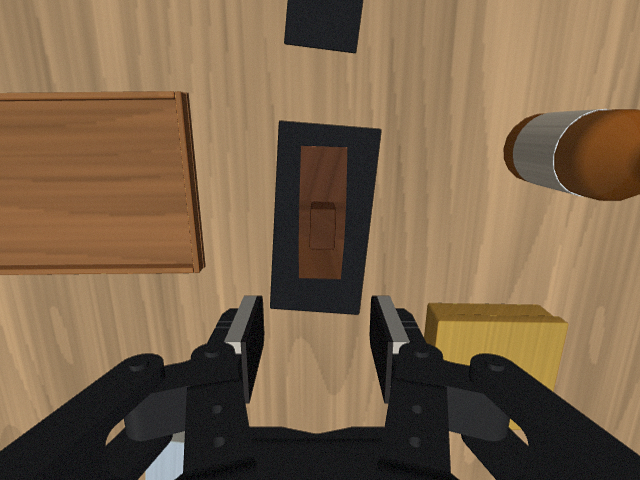

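The wrist view shows the wedge flat on its pad, with the fin at (322,228). The gift box and bottle are well off to the right. Both clips are out. I grip the fin.

```bash
python3 -c 'from h import *;st();print(go([.6328,.3050,.047],0))'
python3 -m pendant '[0.16,0.42,5,0,0.5, 0.16,0.42,10,0,0.5, 0.16,0.42,13,0,0.5, 0.16,0.42,14.7,0,0.5, 0.16,0.42,14.7,0,0.5, 0.16,0.42,14.7,0,0, 0.16,0.42,14.7,0,0, 0.16,0.42,14.7,0,0, 0.16,0.42,14.7,0,0, 0.16,0.42,14.7,0,0]'
python3 -c 'from h import *;st()'
```

```text
t8.6 [629.  302.9 195.4] cl 179.9 xax 89.9 F [ 0.1 -0.2  0.2] gap 43.0 gf 0 j [ 0.35  0.49  1.3  -0.    1.34  0.35]
([0.21, 0.38, 14.84], -0.002, 'j6 0.35')
time: 9.55
tool_pos: [0.6341, 0.3061, 0.0504]
orientation: [0.707, 0.707, 0.002, 0.001]
ft_force: [0.7, -1.9, 6.5]
finger_gap: 0.0169
gripper_force: 62.0
t9.6 [634.1 306.1  50.4] cl 0.0 xax 90.0 F [ 0.7 -1.9  6.5] gap 16.9 gf 62 j [ 0.35  0.61  1.47 -0.    1.05  0.35]
```

```bash
python3 -m pendant '[0,0,-4,0,0, 0,0,-8,0,0, 0,0,-10,0,0]'; python3 -c 'from h import *;st();p=mw(0,152);print(go([*p,.090],-8))'
```

```text
time: 9.85
tool_pos: [0.6341, 0.3067, 0.1522]
orientation: [0.707, 0.707, 0.003, 0.001]
ft_force: [0.8, -0.3, -0.9]
finger_gap: 0.017
gripper_force: 61.0
t9.8 [634.1 306.7 152.2] cl 0.0 xax 90.0 F [ 0.8 -0.3 -0.9] gap 17.0 gf 61 j [0.35 0.53 1.35 0.   1.25 0.35]
([-18.11, -6.73, 6.15], 0.14, 'j6 0.35')
```

```bash
python3 -m pendant '[-5,-1.8,0,0.05,0, -9,-3.5,0,0.1,0, -13,-5,0,0.14,0, -18.11,-6.73,0,0.14,0, -18.11,-6.73,3,0.14,0, -18.11,-6.73,6.1,0.14,0, -18.11,-6.73,6.1,0.14,0, -18.11,-6.73,6.1,0.14,0]'
python3 - <<'E'
from h import *
st()
f=grab('top');W=world(f);z=W[...,2];b=f['pixels'].astype(int);v,u=np.mgrid[0:480,0:640]
f2=grab('side','s1');np.savez('s1.npz',**f2)
f3=grab('wrist','w3');np.savez('w3.npz',**f3)
cv2.imwrite('pics/s1c.png',cv2.resize(f2['pixels'][200:310,280:430],None,fx=5,fy=5,interpolation=cv2.INTER_CUBIC))
p=mw(0,152);print(go([*p,.0735],-8))
E
```

```text
time: 10.65
tool_pos: [0.5653, 0.125, 0.0873]
orientation: [0.755, 0.656, -0.0, -0.0]
ft_force: [0.1, -0.0, -0.6]
finger_gap: 0.0166
gripper_force: 61.0
t10.7 [565.3 125.   87.3] cl 172.0 xax 82.0 F [ 0.1 -0.  -0.6] gap 16.6 gf 61 j [0.1  0.42 1.73 0.   0.99 0.24]
([0.03, 0.02, 1.54], 0.0, 'j6 0.24')
```

View pics/w3.png

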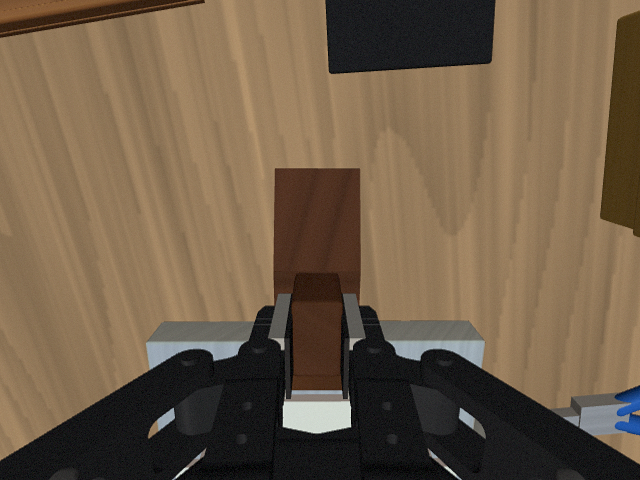

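The wrist view shows the wedge's outer tip edge at row 168 (columns 275-360) and the mould's +y edge at row 341 (top edge). I turn those into mould-frame y so the bias cancels.

```bash
python3 - <<'E'
from h import *
f=dict(np.load('w3.npz'))
print('tip',wm(onplane(f,[[277,168.5],[358,168.5]],.042)))
g=cv2.cvtColor(f['pixels'],cv2.COLOR_BGR2GRAY)
for c in (170,200,230,400,430,455):print(c,g[315:350,c].tolist())
print('edge row341 at z25',wm(onplane(f,[[160,341.],[470,341]],.025)),'row 322 z0..', wm(onplane(f,[[160,322.],[470,322]],.0)))
s=env.sense();print(wm(s['tool_pos']))
E
```

```text
tip [[-16.35742471 207.21860318]
 [ 18.06684741 207.19876174]]
170 [136, 133, 135, 131, 132, 138, 104, 104, 100, 98, 101, 102, 103, 102, 103, 100, 104, 102, 107, 106, 112, 103, 107, 106, 103, 104, 128, 155, 164, 166, 165, 163, 163, 165, 166]
200 [125, 124, 124, 126, 125, 130, 107, 104, 103, 101, 103, 101, 105, 100, 103, 102, 106, 103, 109, 108, 107, 104, 106, 104, 105, 108, 127, 160, 165, 163, 166, 166, 170, 141, 60]
230 [132, 131, 132, 134, 132, 132, 114, 102, 100, 99, 103, 103, 105, 104, 106, 104, 109, 102, 102, 102, 104, 105, 103, 103, 104, 111, 140, 165, 168, 163, 164, 169, 167, 172, 170]
400 [123, 128, 127, 129, 130, 102, 101, 101, 102, 107, 105, 102, 105, 109, 107, 104, 109, 106, 106, 107, 105, 107, 106, 108, 104, 129, 158, 165, 167, 164, 168, 165, 165, 168, 166]
430 [124, 123, 123, 122, 122, 102, 99, 107, 105, 103, 104, 107, 103, 105, 103, 104, 100, 98, 102, 102, 109, 111, 108, 114, 105, 135, 158, 167, 167, 165, 168, 164, 165, 174, 90]
455 [127, 126, 127, 130, 131, 112, 104, 100, 103, 105, 100, 106, 107, 109, 108, 106, 108, 110, 108, 111, 111, 105, 109, 108, 114, 138, 168, 169, 174, 175, 171, 173, 173, 173, 174]
edge row341 at z25 [[-83.13630582 114.53195854]
 [ 82.81162494 114.09744314]] row 322 z0.. [[-92.90642829 112.45688758]
 [ 92.63852677 112.01803358]]
[ -0.21938095 151.72052319]
```

```bash
python3 -m pendant '[0,0,0.7,0,0, 0,0,1.3,0,0, 0,0,1.3,0,0, 0,0,1.3,0,0]'|egrep 'pos|for'; python3 -m pendant '[0,0,0.05,0,0, 0,0,0.1,0,0, 0,0,0.1,0,0]'|egrep 'pos|for';python3 -m pendant '[0,0,0.05,0,0, 0,0,0.1,0,0, 0,0,0.1,0,0]'|egrep 'pos|for';  python3 -m pendant '[0,0,0.05,0,0, 0,0,0.05,0,0, 0,0,0.05,0,0]'|egrep 'pos|for'
```

```text
tool_pos: [0.5653, 0.1249, 0.074]
ft_force: [0.3, -0.1, -1.2]
gripper_force: 61.0
tool_pos: [0.5656, 0.1248, 0.0733]
ft_force: [1.2, -0.5, -0.9]
gripper_force: 61.0
tool_pos: [0.5656, 0.1248, 0.0723]
ft_force: [0.9, -0.5, -1.0]
gripper_force: 61.2
tool_pos: [0.5657, 0.1249, 0.0722]
ft_force: [0.2, -0.2, 3.0]
gripper_force: 61.6
```

```bash
python3 -m pendant '[-0.4,0,0,0,0, -0.8,0,0,0,0, -1.2,0,0,0,0, -1.5,0,0,0,0, -1.8,0,0,0,0, -2.0,0,0,0,0, -2.2,0,0,0,0, -2.4,0,0,0,0, -2.65,0,0,0,0, -2.65,0,0,0,0, -2.65,0,0,0,0]'
python3 - <<'E'
from h import *
st();s=env.sense();print(wm(s['tool_pos']))
f=grab('side','s2');np.savez('s2.npz',**f)
cv2.imwrite('pics/s2c.png',cv2.resize(f['pixels'][200:310,280:430],None,fx=5,fy=5,interpolation=cv2.INTER_CUBIC))
E
```

```text
time: 13.2
tool_pos: [0.5629, 0.1004, 0.0724]
orientation: [0.755, 0.655, 0.002, -0.001]
ft_force: [1.1, 5.4, 4.6]
finger_gap: 0.0166
gripper_force: 61.8
t13.2 [562.9 100.4  72.4] cl 171.9 xax 81.9 F [1.1 5.4 4.6] gap 16.6 gf 62 j [0.05 0.43 1.77 0.   0.94 0.19]
[ -0.734678   126.30295813]
```

View pics/s2c.png

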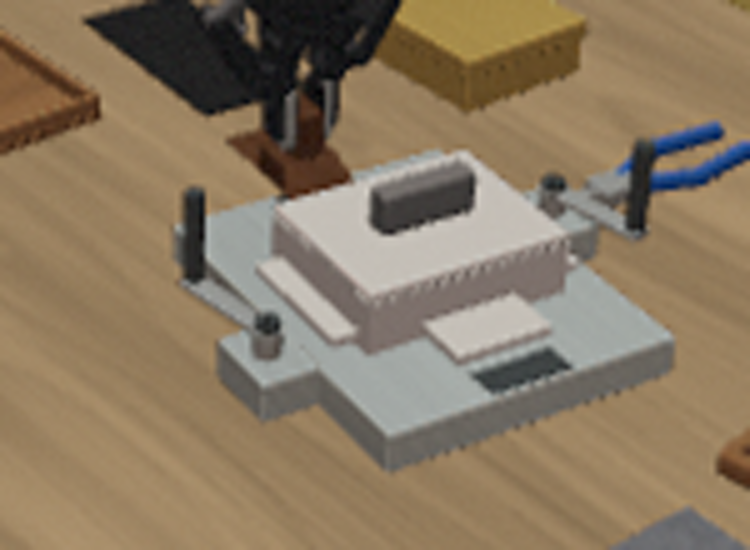

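The crop shows the wedge under the +y ear at (300,180). The cover is raised on that side, and both clips are clear. By the wedge geometry the lift is about 3 mm. Next is the other side.

```bash
python3 -m pendant '[1.5,0,0,0,0, 3,0,0,0,0, 3,0,-5,0,0, 3,0,-10,0,0, 0,0.07,-10,0,0, -5,0.07,-10,0,0, -10,0.07,-10,0,0, -15,0.07,-10,0,0, -20,0.07,-10,0,0, -25,0.07,-10,0,0, -27.8,0.07,-10,0,0, -27.8,0.07,-10,0,0]'; python3 -m pendant '[0,0,0,0,0, 0,0,4,0,0, 0,0,8,0,0, 0,0,9.2,0,0, 0,0,9.2,0,0]'
python3 - <<'E'
from h import *
st();s=env.sense();print(wm(s['tool_pos']));p=mw(0,-152);print(go([*p,.0722],-8))
E
```

```text
time: 14.45
tool_pos: [0.523, -0.18, 0.1706]
orientation: [0.756, 0.654, -0.001, -0.0]
ft_force: [0.6, 0.3, -0.6]
finger_gap: 0.0167
gripper_force: 61.1
time: 14.95
tool_pos: [0.5224, -0.1746, 0.0779]
orientation: [0.754, 0.657, -0.001, -0.003]
ft_force: [0.5, -0.4, -0.6]
finger_gap: 0.0167
gripper_force: 61.0
t14.9 [ 522.4 -174.6   77.9] cl 172.1 xax 82.1 F [ 0.5 -0.4 -0.6] gap 16.7 gf 61 j [-0.45  0.4   1.8   0.    0.95 -0.31]
[  -2.48247025 -151.64812878]
([-0.04, 0.25, 0.57], 0.001, 'j6 -0.31')
```

```bash
python3 -m pendant '[0,0.2,0.4,0,0, 0,0.2,0.52,0,0, 0,0.2,0.55,0,0, 0,0.2,0.55,0,0, 0,0.2,0.55,0,0]'
python3 - <<'E'
from h import *
st();s=env.sense();print(wm(s['tool_pos']));p=mw(0,-122.9);print(go([*p,.0722],-8))
f=grab('wrist','w4');np.savez('w4.npz',**f)
print('tip',wm(onplane(f,[[318,168.5]],.027)))
E
```

```text
time: 15.45
tool_pos: [0.526, -0.1772, 0.075]
orientation: [0.755, 0.656, 0.0, 0.001]
ft_force: [0.1, 0.1, -0.5]
finger_gap: 0.0167
gripper_force: 61.0
t15.4 [ 526.  -177.2   75. ] cl 172.0 xax 82.0 F [ 0.1  0.1 -0.5] gap 16.7 gf 61 j [-0.45  0.4   1.8   0.    0.93 -0.31]
[   1.4284202  -153.74226903]
([3.08, -0.14, 0.28], -0.001, 'j6 -0.31')
tip [[  2.75824526 -98.35844129]]
```

View pics/w4.png

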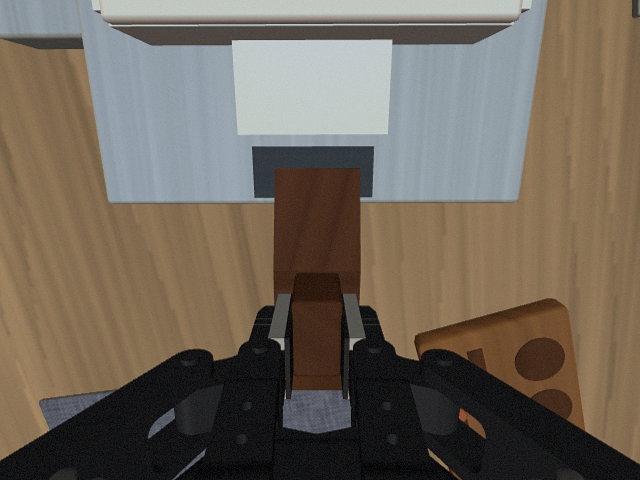

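The wrist view shows the inner tip at row 168 facing the -y ear edge at row 134, with the dark marker at (313,172) under the tip. It is aligned. I lower it and slide in.

```bash
python3 -m pendant '[0,-0.1,0.15,0,0, 0,-0.1,0.25,0,0, 0,-0.1,0.28,0,0, 0,-0.1,0.28,0,0, 0,-0.1,0.28,0,0]'|egrep 'pos|ft_f'
python3 -m pendant '[0.4,0,0,0,0, 0.8,0,0,0,0, 1.2,0,0,0,0, 1.6,0,0,0,0, 1.9,0,0,0,0, 2.1,0,0,0,0, 2.3,0,0,0,0, 2.5,0,0,0,0, 2.7,0,0,0,0, 2.9,0,0,0,0, 3.08,0,0,0,0, 3.08,0,0,0,0]'
python3 - <<'E'
from h import *
st();s=env.sense();print(wm(s['tool_pos']))
E
```

```text
tool_pos: [0.5249, -0.1771, 0.0721]
ft_force: [-1.3, 0.2, 5.8]
time: 17.2
tool_pos: [0.5304, -0.149, 0.0725]
orientation: [0.754, 0.656, -0.0, 0.003]
ft_force: [-0.3, -7.9, 4.8]
finger_gap: 0.0168
gripper_force: 61.8
t17.2 [ 530.4 -149.    72.5] cl 172.1 xax 82.1 F [-0.3 -7.9  4.8] gap 16.8 gf 62 j [-0.4   0.4   1.82 -0.    0.92 -0.26]
[   1.86117652 -125.18415971]
```

```bash
python3 -m pendant '[-1.5,0,0,0,0, -3,0,0,0,0, -3,0,-5,0,0, -3,0,-10,0,0, 0,-0.15,-10,0,0, 5,-0.15,-10,0,0, 10,-0.15,-10,0,0, 15,-0.15,-10,0,0, 20,-0.15,-10,0,0, 25,-0.15,-10,0,0, 27.6,-0.15,-10,0,0, 27.6,-0.15,-10,0,0]'|grep gap; python3 -m pendant '[0,0,0,0,0, 0,0,4,0,0, 0,0,8,0,0, 0,0,9.5,0,0, 0,0,9.5,0,0, 0,0,9.5,0,0]'
python3 - <<'E'
from h import *
st();s=env.sense();print(wm(s['tool_pos']))
p=mw(0,152);print(go([*p,.0722],-8))
E
```

```text
finger_gap: 0.0169
time: 19.0
tool_pos: [0.5664, 0.1258, 0.0767]
orientation: [0.755, 0.655, -0.0, 0.0]
ft_force: [0.0, 0.3, -1.0]
finger_gap: 0.0167
gripper_force: 61.2
t19.0 [566.4 125.8  76.7] cl 171.9 xax 81.9 F [ 0.   0.3 -1. ] gap 16.7 gf 61 j [ 0.1   0.43  1.74 -0.    0.97  0.24]
[ -0.80959416 152.00076094]
([0.0, 0.08, 0.45], -0.002, 'j6 0.24')
```

```bash
python3 -m pendant '[0,0,0.3,0,0, 0,0,0.4,0,0, 0,0,0.45,0,0, 0,0,0.45,0,0]'|egrep 'pos|ft_f'
python3 -m pendant '[-0.5,0,0,0,0, -1.0,0,0,0,0, -1.5,0,0,0,0, -1.9,0,0,0,0, -2.2,0,0,0,0, -2.5,0,0,0,0, -2.7,0,0,0,0, -2.9,0,0,0,0, -3.1,0,0,0,0, -3.3,0,0,0,0, -3.5,0,0,0,0, -3.55,0,0,0,0]'
python3 - <<'E'
from h import *
st();s=env.sense();print(wm(s['tool_pos']))
E
python3 -m pendant '[1.5,0,0,0,0, 3.2,0,0,0,0, 3.5,0,-5,0,0, 3.5,0,-10,0,0, 0,0.0,-10,0,0, -5,0.0,-10,0,0, -10,0.0,-10,0,0, -15,0.0,-10,0,0, -20,0.0,-10,0,0, -25,0.0,-10,0,0, -27.0,0.0,-10,0,0, -27.0,0.0,-10,0,0]'|grep gap; python3 -m pendant '[0,0,0,0,0, 0,0,4,0,0, 0,0,8,0,0, 0,0,9.5,0,0, 0,0,9.5,0,0, 0,0,9.5,0,0]'
python3 - <<'E'
from h import *
st();s=env.sense();print(wm(s['tool_pos']))
p=mw(0,-152);print(go([*p,.0722],-8))
f=grab('wrist','w5');np.savez('w5.npz',**f);W=world(f)
M=W[200:201];m=wm(W)
# heights of ear top (white strip) near y=-70 and cover top
k=(abs(m[...,0])<20)
for y in (-80,-72,-64,-56,-40,-30): 
    q=k&(abs(m[...,1]-y)<2);print(y,q.sum(),np.median(W[...,2][q])*1000)
E
```

```text
tool_pos: [0.5662, 0.1271, 0.0724]
ft_force: [0.8, 0.4, -1.4]
time: 20.6
tool_pos: [0.5618, 0.094, 0.0723]
orientation: [0.755, 0.655, 0.002, -0.001]
ft_force: [1.7, 7.4, -0.8]
finger_gap: 0.0168
gripper_force: 61.1
t20.6 [561.8  94.   72.3] cl 171.9 xax 81.9 F [ 1.7  7.4 -0.8] gap 16.8 gf 61 j [0.04 0.42 1.77 0.01 0.94 0.18]
[ -0.8898404  119.88032729]
finger_gap: 0.017
time: 22.4
tool_pos: [0.5242, -0.1741, 0.0774]
orientation: [0.754, 0.657, 0.0, 0.0]
ft_force: [-0.3, -0.2, -0.7]
finger_gap: 0.0169
gripper_force: 61.3
t22.4 [ 524.2 -174.1   77.4] cl 172.1 xax 82.1 F [-0.3 -0.2 -0.7] gap 16.9 gf 61 j [-0.45  0.4   1.81  0.    0.94 -0.31]
[  -0.85060574 -150.91309709]
([-0.11, 0.08, 0.52], 0.002, 'j6 -0.31')
-80 2359 197.71901277911334
-72 1118 36.76756251693332
-64 1139 36.96181584799374
-56 1206 37.08579799197211
-40 17 65.05663107945217
-30 0 nan
  return _methods._mean(a, axis=axis, dtype=dtype,
  ret = ret.dtype.type(ret / rcount)
```

```bash
python3 -m pendant '[0,0.08,0.3,0,0, 0,0.08,0.45,0,0, 0,0.08,0.52,0,0, 0,0.08,0.52,0,0]'|egrep 'pos|ft_f'
python3 -m pendant '[0.5,0,0,0,0, 1.0,0,0,0,0, 1.5,0,0,0,0, 1.9,0,0,0,0, 2.2,0,0,0,0, 2.5,0,0,0,0, 2.7,0,0,0,0, 2.9,0,0,0,0, 3.1,0,0,0,0, 3.3,0,0,0,0, 3.5,0,0,0,0, 3.7,0,0,0,0]'
python3 - <<'E'
from h import *
st();s=env.sense();print(wm(s['tool_pos']))
E
python3 -m pendant '[-1.5,0,0,0,0, -3.3,0,0,0,0, -3.6,0,-5,0,0, -3.6,0,-10,0,0, 0,0,-10,0,0, 5,0,-10,0,0, 10,0,-10,0,0, 15,0,-10,0,0, 20,0,-10,0,0, 25,0,-10,0,0, 27,0,-10,0,0, 27,0,-10,0,0]'|grep gap; python3 -m pendant '[0,0,0,0,0, 0,0,4,0,0, 0,0,8,0,0, 0,0,9.5,0,0, 0,0,9.5,0,0, 0,0,9.5,0,0]'
python3 - <<'E'
from h import *
st();s=env.sense();print(wm(s['tool_pos']))
p=mw(0,152);print(go([*p,.0722],-8))
E
```

```text
tool_pos: [0.5246, -0.1756, 0.0725]
ft_force: [-0.0, -0.4, 3.2]
time: 24.05
tool_pos: [0.5305, -0.1415, 0.0727]
orientation: [0.754, 0.657, -0.001, 0.003]
ft_force: [-2.0, -7.1, 4.3]
finger_gap: 0.0168
gripper_force: 62.0
t24.1 [ 530.5 -141.5   72.7] cl 172.1 xax 82.1 F [-2.  -7.1  4.3] gap 16.8 gf 62 j [-0.38  0.4   1.82 -0.01  0.92 -0.24]
[   0.85558973 -117.71323514]
finger_gap: 0.0167
time: 25.85
tool_pos: [0.5673, 0.1271, 0.077]
orientation: [0.755, 0.655, -0.0, 0.0]
ft_force: [0.4, -0.4, -1.0]
finger_gap: 0.0169
gripper_force: 61.3
t25.9 [567.3 127.1  77. ] cl 171.9 xax 81.9 F [ 0.4 -0.4 -1. ] gap 16.9 gf 61 j [ 0.1   0.43  1.74 -0.    0.97  0.24]
[-5.71829043e-02  1.53420589e+02]
([-0.14, 0.01, 0.48], -0.002, 'j6 0.24')
```

```bash
python3 -m pendant '[0,0,0.3,0,0, 0,0,0.43,0,0, 0,0,0.48,0,0, -0.5,0,0.48,0,0, -1.0,0,0.48,0,0, -1.5,0,0.48,0,0, -1.5,0,0.48,0,0]'|egrep 'pos|ft_f'
python3 -m pendant '[-0.4,0,0,0,0, -0.7,0,0,0,0, -1.0,0,0,0,0, -1.2,0,0,0,0, -1.4,0,0,0,0, -1.6,0,0,0,0, -1.8,0,0,0,0, -2.0,0,0,0,0, -2.2,0,0,0,0, -2.4,0,0,0,0, -2.6,0,0,0,0, -2.7,0,0,0,0]'
python3 - <<'E'
from h import *
st();s=env.sense();print(wm(s['tool_pos']))
E
python3 -m pendant '[1.5,0,0,0,0, 3.5,0,0,0,0, 4,0,-5,0,0, 4,0,-10,0,0, 0,0.0,-10,0,0, -5,0.0,-10,0,0, -10,0.0,-10,0,0, -15,0.0,-10,0,0, -20,0.0,-10,0,0, -25,0.0,-10,0,0, -26.5,0.0,-10,0,0, -26.5,0.0,-10,0,0]'|grep gap; python3 -m pendant '[0,0,0,0,0, 0,0,4,0,0, 0,0,8,0,0, 0,0,9.5,0,0, 0,0,9.5,0,0, 0,0,9.5,0,0]'
python3 - <<'E'
from h import *
st();s=env.sense();print(wm(s['tool_pos']))
p=mw(0,-152);print(go([*p,.0722],-8))
f=grab('wrist');W=world(f);m=wm(W)
for y in (-72,-64,-56): 
    q=(abs(m[...,0])<20)&(abs(m[...,1]-y)<2);print(y,q.sum(),np.median(W[...,2][q])*1000)
E
```

```text
tool_pos: [0.5648, 0.1128, 0.0721]
ft_force: [0.1, 0.1, -0.2]
time: 27.75
tool_pos: [0.5619, 0.0889, 0.0723]
orientation: [0.755, 0.655, 0.002, -0.001]
ft_force: [1.3, 8.5, -0.4]
finger_gap: 0.0169
gripper_force: 61.5
t27.8 [561.9  88.9  72.3] cl 171.9 xax 81.9 F [ 1.3  8.5 -0.4] gap 16.9 gf 61 j [0.03 0.42 1.78 0.01 0.94 0.17]
[-6.08195024e-02  1.14835305e+02]
finger_gap: 0.0163
time: 29.55
tool_pos: [0.5249, -0.1742, 0.0773]
orientation: [0.754, 0.657, 0.0, 0.0]
ft_force: [0.2, -0.5, -1.0]
finger_gap: 0.0168
gripper_force: 61.3
t29.6 [ 524.9 -174.2   77.3] cl 172.1 xax 82.1 F [ 0.2 -0.5 -1. ] gap 16.8 gf 61 j [-0.45  0.4   1.8   0.    0.94 -0.31]
[  -0.15152723 -150.85753447]
([-0.11, 0.01, 0.51], 0.002, 'j6 -0.31')
-72 1161 40.42691054032532
-64 1182 40.47566478458239
-56 1243 40.61111034086829
```

```bash
python3 -m pendant '[0,0,0.3,0,0, 0,0,0.45,0,0, 0,0,0.51,0,0, 0.5,0,0.51,0,0, 1.0,0,0.51,0,0, 1.5,0,0.51,0,0, 1.5,0,0.51,0,0]'|egrep 'pos|ft_f'
python3 -m pendant '[0.4,0,0,0,0, 0.7,0,0,0,0, 1.0,0,0,0,0, 1.2,0,0,0,0, 1.4,0,0,0,0, 1.6,0,0,0,0, 1.8,0,0,0,0, 2.0,0,0,0,0, 2.2,0,0,0,0, 2.4,0,0,0,0, 2.6,0,0,0,0, 2.7,0,0,0,0]'
python3 - <<'E'
from h import *
st();s=env.sense();print(wm(s['tool_pos']))
E
python3 -m pendant '[-1.5,0,0,0,0, -3.5,0,0,0,0, -4.1,0,-5,0,0, -4.1,0,-10,0,0, 0,0,-10,0,0, 5,0,-10,0,0, 10,0,-10,0,0, 15,0,-10,0,0, 20,0,-10,0,0, 25,0,-10,0,0, 26.5,0,-10,0,0, 26.5,0,-10,0,0]'|grep gap; python3 -m pendant '[0,0,0,0,0, 0,0,4,0,0, 0,0,8,0,0, 0,0,9.5,0,0, 0,0,9.5,0,0, 0,0,9.5,0,0]'
python3 - <<'E'
from h import *
st();s=env.sense();print(wm(s['tool_pos']))
p=mw(0,152);print(go([*p,.0722],-8))
E
```

```text
tool_pos: [0.5267, -0.1598, 0.0723]
ft_force: [0.5, 0.5, 4.5]
time: 31.5
tool_pos: [0.531, -0.1367, 0.0727]
orientation: [0.754, 0.657, -0.001, 0.003]
ft_force: [-0.8, -9.1, 4.3]
finger_gap: 0.0166
gripper_force: 62.0
t31.5 [ 531.  -136.7   72.7] cl 172.1 xax 82.1 F [-0.8 -9.1  4.3] gap 16.6 gf 62 j [-0.38  0.4   1.82 -0.01  0.92 -0.23]
[   0.71478208 -112.93454016]
finger_gap: 0.0171
time: 33.3
tool_pos: [0.5674, 0.1269, 0.0772]
orientation: [0.755, 0.655, -0.0, 0.0]
ft_force: [-0.2, 0.3, -0.5]
finger_gap: 0.0167
gripper_force: 61.3
t33.3 [567.4 126.9  77.2] cl 171.9 xax 81.9 F [-0.2  0.3 -0.5] gap 16.7 gf 61 j [ 0.1   0.43  1.74 -0.    0.97  0.24]
[1.10546965e-01 1.53176575e+02]
([-0.12, -0.01, 0.5], -0.002, 'j6 0.24')
```

```bash
python3 -m pendant '[0,0,0.3,0,0, 0,0,0.43,0,0, 0,0,0.5,0,0, -0.5,0,0.5,0,0, -1.0,0,0.5,0,0, -1.5,0,0.5,0,0, -1.5,0,0.5,0,0]'|egrep 'pos|ft_f'
python3 -m pendant '[-0.5,0,0,0,0, -0.9,0,0,0,0, -1.2,0,0,0,0, -1.5,0,0,0,0, -1.7,0,0,0,0, -1.9,0,0,0,0, -2.1,0,0,0,0, -2.3,0,0,0,0, -2.5,0,0,0,0, -2.7,0,0,0,0, -2.9,0,0,0,0, -2.95,0,0,0,0]'
python3 - <<'E'
from h import *
st();s=env.sense();print(wm(s['tool_pos']))
E
python3 -m pendant '[1.5,0,0,0,0, 3.5,0,0,0,0, 4.3,0,-5,0,0, 4.3,0,-10,0,0, 0,0.0,-10,0,0, -5,0.0,-10,0,0, -10,0.0,-10,0,0, -15,0.0,-10,0,0, -20,0.0,-10,0,0, -25,0.0,-10,0,0, -26.2,0.0,-10,0,0, -26.2,0.0,-10,0,0]'|grep gap; python3 -m pendant '[0,0,0,0,0, 0,0,4,0,0, 0,0,8,0,0, 0,0,9.5,0,0, 0,0,9.5,0,0, 0,0,9.5,0,0]'
python3 - <<'E'
from h import *
st();s=env.sense();print(wm(s['tool_pos']))
p=mw(0,-152);print(go([*p,.0722],-8))
f=grab('wrist');W=world(f);m=wm(W)
for y in (-72,-64,-56): 
    q=(abs(m[...,0])<20)&(abs(m[...,1]-y)<2);print(y,q.sum(),np.median(W[...,2][q])*1000)
E
```

```text
tool_pos: [0.5649, 0.1128, 0.072]
ft_force: [-0.2, -0.1, -0.7]
time: 35.2
tool_pos: [0.5616, 0.0862, 0.0722]
orientation: [0.755, 0.655, 0.002, -0.001]
ft_force: [1.9, 7.3, 3.4]
finger_gap: 0.0167
gripper_force: 61.8
t35.2 [561.6  86.2  72.2] cl 171.9 xax 81.9 F [1.9 7.3 3.4] gap 16.7 gf 62 j [0.03 0.42 1.78 0.   0.94 0.17]
[-4.98745676e-02  1.12115626e+02]
finger_gap: 0.017
time: 37.0
tool_pos: [0.5249, -0.1736, 0.0772]
orientation: [0.754, 0.657, 0.0, -0.0]
ft_force: [0.4, -0.7, -0.8]
finger_gap: 0.0166
gripper_force: 61.3
t37.0 [ 524.9 -173.6   77.2] cl 172.1 xax 82.1 F [ 0.4 -0.7 -0.8] gap 16.6 gf 61 j [-0.45  0.4   1.8   0.    0.94 -0.31]
[  -0.22155576 -150.26754449]
([-0.17, 0.02, 0.5], 0.002, 'j6 -0.31')
-72 1150 42.561408312920086
-64 1234 42.51105156859126
-56 1289 42.61415142303099
```

```bash
python3 -m pendant '[0,0,0.3,0,0, 0,0,0.45,0,0, 0,0,0.51,0,0, 0.5,0,0.51,0,0, 1.0,0,0.51,0,0, 1.5,0,0.51,0,0, 1.5,0,0.51,0,0]'|egrep 'pos|ft_f'
python3 -m pendant '[0.5,0,0,0,0, 0.8,0,0,0,0, 1.1,0,0,0,0, 1.3,0,0,0,0, 1.5,0,0,0,0, 1.7,0,0,0,0, 1.9,0,0,0,0, 2.1,0,0,0,0, 2.3,0,0,0,0, 2.5,0,0,0,0, 2.65,0,0,0,0, 2.75,0,0,0,0]'
python3 - <<'E'
from h import *
st();s=env.sense();print(wm(s['tool_pos']))
E
python3 -m pendant '[-1.5,0,0,0,0, -3.5,0,0,0,0, -4.1,0,-5,0,0, -4.1,0,-10,0,0, 0,0,-10,0,0, 5,0,-10,0,0, 10,0,-10,0,0, 15,0,-10,0,0, 20,0,-10,0,0, 25,0,-10,0,0, 26.5,0,-10,0,0, 26.5,0,-10,0,0]'|grep gap
python3 - <<'E'
from h import *
f=grab('wrist');W=world(f);m=wm(W)
f=grab('top','t5');W=world(f);m=wm(W);np.savez('t5.npz',**f)
for y in (-76,-66,-56,-45,-30,-20,20,30,45,56,66,76): 
    q=(abs(m[...,0])<25)&(abs(m[...,1]-y)<4);print(y,q.sum(),np.median(W[...,2][q])*1000)
W0=world(dict(np.load('top0.npz')));m=wm(W0)
print('before')
for y in (-66,-45,45,66): 
    q=(abs(m[...,0])<25)&(abs(m[...,1]-y)<4);print(y,q.sum(),np.median(W0[...,2][q])*1000)
st();print(go([.6332,.3025,.15],-4))
E
```

```text
tool_pos: [0.5269, -0.1593, 0.0723]
ft_force: [-0.2, 0.8, 5.5]
time: 38.95
tool_pos: [0.531, -0.1355, 0.0726]
orientation: [0.754, 0.657, -0.001, 0.003]
ft_force: [-1.3, -9.3, 6.8]
finger_gap: 0.017
gripper_force: 62.2
t39.0 [ 531.  -135.5   72.6] cl 172.1 xax 82.1 F [-1.3 -9.3  6.8] gap 17.0 gf 62 j [-0.37  0.4   1.82 -0.01  0.92 -0.23]
[   0.51929139 -111.75046393]
finger_gap: 0.0168
-76 61 44.02493557632226
-66 58 44.70156257303459
-56 52 44.37252318046503
-45 63 73.4000877881451
-30 63 73.1465855578337
-20 61 73.08817482094842
20 61 73.39103708873851
30 59 73.17700032805008
45 63 73.35385646670001
56 59 43.90434466930615
66 60 42.67280579698107
76 43 44.43664145963733
before
-66 58 35.92833645575466
-45 59 65.3242939239822
45 62 64.610062477231
66 60 35.55344421838802
t40.2 [566.6 128.5 170.9] cl 172.0 xax 82.0 F [ 0.6 -1.1 -0.3] gap 16.9 gf 61 j [ 0.1   0.34  1.62 -0.    1.18  0.24]
([18.16, 4.19, 2.06], -0.07, 'j6 0.24')
```

Both sides stand about 8 mm up (ear tops 43-44.5 mm against 35.5 mm seated). The wedge goes back to its pad now so the hand is free.

```bash
python3 -c 'from h import *;print(go([.633,.299,.0515],-4))'; python3 -m pendant '[5,1.2,0,-0.05,0, 10,2.4,0,-0.07,0, 15,3.5,0,-0.07,0, 17.8,4.2,0,-0.07,0, 17.8,4.2,2,-0.07,0, 17.8,4.2,6,-0.07,0, 17.8,4.2,10,-0.07,0, 17.8,4.2,10,-0.07,0, 17.8,4.2,10,-0.07,0]'
python3 -c 'from h import *;st();print(go([.633,.299,.0508],-4))'
```

```text
([17.83, 4.23, 11.91], -0.07, 'j6 0.24')
time: 41.15
tool_pos: [0.6339, 0.2979, 0.0715]
orientation: [0.732, 0.681, -0.001, -0.0]
ft_force: [0.5, 0.6, -0.7]
finger_gap: 0.017
gripper_force: 61.1
t41.1 [633.9 297.9  71.5] cl 175.9 xax 85.9 F [ 0.5  0.6 -0.7] gap 17.0 gf 61 j [ 0.34  0.59  1.45 -0.    1.1   0.41]
([0.11, -0.09, 2.07], -0.002, 'j6 0.41')
```

```bash
python3 -m pendant '[0,0,1,0,0, 0,0,1.7,0,0, 0,0,2.0,0,0, 0,0,2.05,0,0, 0,0,2.05,0,0]'; python3 -m pendant '[0,0,0,0,0.5, 0,0,0,0,0.5, 0,0,0,0,0.5, 0,0,-5,0,0.5, 0,0,-10,0,0.5, 0,0,-15,0,0.5, 0,0,-15,0,0.5]'
python3 - <<'E'
from h import *
st()
f=grab('wrist','w6');z=world(f)[...,2];b=f['pixels'].astype(int)
for o in rect(f,(z>.042)&(z<.056),.051)[:2]:print('fin',o)
for o in rect(f,(z>.0055)&(z<.056),.008,200)[:3]:print('wedge',o)
for o in rect(f,(b.max(2)<75)|((z>.0055)&(z<.056)&(abs(np.mgrid[0:480,0:640][1]-320)<60)),.003,500)[:3]:print('pad',o)
p=mw(0,0);print(go([*p,.20],82))
E
```

```text
time: 41.65
tool_pos: [0.6338, 0.3, 0.0517]
orientation: [0.731, 0.682, 0.0, 0.0]
ft_force: [0.3, 0.5, -0.8]
finger_gap: 0.0168
gripper_force: 61.1
time: 42.35
tool_pos: [0.6378, 0.3015, 0.211]
orientation: [0.731, 0.682, 0.008, 0.003]
ft_force: [0.7, 1.2, 0.4]
finger_gap: 0.0429
gripper_force: 0.0
t42.4 [637.8 301.5 211. ] cl 176.0 xax 86.0 F [0.7 1.2 0.4] gap 42.9 gf 0 j [0.34 0.49 1.28 0.   1.36 0.41]
fin (np.int32(958), [308, 229], [634.3, 302.0], [30.8, 17.3], 85.8)
fin (np.int32(652), [509, 130], [782.3, 361.4], [50.7, 24.1], 84.4)
wedge (np.int32(9075), [486, 324], [786.5, 175.6], [122.9, 103.8], 178.7)
wedge (np.int32(5242), [308, 213], [634.5, 301.0], [107.9, 37.5], 85.9)
wedge (np.int32(4744), [116, 197], [445.2, 328.8], [177.1, 143.5], 0.5)
pad (np.int32(57775), [320, 412], [640.4, 119.2], [686.0, 213.6], 174.9)
pad (np.int32(16303), [307, 212], [633.4, 298.4], [157.7, 79.6], 85.5)
pad (np.int32(3763), [293, 26], [634.3, 448.9], [52.7, 37.6], 173.6)
([-33.11, -6.71, 0.48], -1.501, 'j6 0.41')
```

View pics/w6.png

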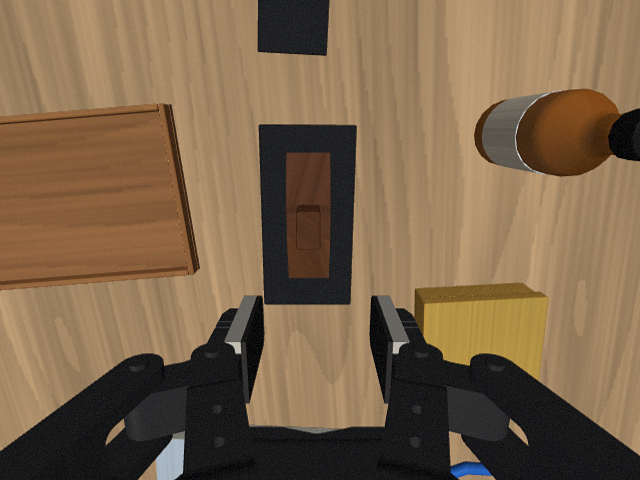

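The wedge lies flat and central on the pad at (308,213). Now the cover's handle.

```bash
python3 -m pendant '[-33.11,-6.71,0,-1.501,0.5, -33.11,-6.71,0,-1.501,0.5, -33.11,-6.71,0,-1.501,0.5, -33.11,-6.71,0,-1.501,0.5, -33.11,-6.71,0,-1.501,0.5, -33.11,-6.71,0,-1.501,0.5, -33.11,-6.71,0,-1.501,0.5, -33.11,-6.71,0,-1.501,0.5, -33.11,-6.71,0,-1.501,0.5, -33.11,-6.71,0,-1.501,0.5, -33.11,-6.71,0,-1.501,0.5, -33.11,-6.71,0,-1.501,0.5]'; python3 -m pendant '[0,0,0,0,0.5,0,0,0,0,0.5]'
python3 - <<'E'
from h import *
st();p=mw(0,0);print(go([*p,.098],82))
f=grab('wrist');z=world(f)[...,2]
for o in rect(f,(z>.088)&(z<.11),.098)[:2]:print('handle',o)
E
```

```text
time: 43.6
tool_pos: [0.5426, -0.0257, 0.2]
orientation: [0.07, 0.998, 0.0, -0.001]
ft_force: [-0.6, -0.5, -0.7]
finger_gap: 0.0428
gripper_force: 0.0
time: 43.8
tool_pos: [0.5432, -0.0256, 0.2007]
orientation: [0.07, 0.998, 0.0, -0.001]
ft_force: [-0.5, 0.3, 0.5]
finger_gap: 0.0426
gripper_force: 0.0
t43.8 [543.2 -25.6 200.7] cl 82.0 xax 172.0 F [-0.5  0.3  0.5] gap 42.6 gf 0 j [-0.18  0.26  1.66  0.    1.22 -1.61]
([-0.28, 0.12, 10.27], -0.001, 'j6 -1.61')
handle (np.int32(2771), [319, 252], [544.4, -24.3], [60.4, 17.8], 172.0)
handle (np.int32(499), [388, 37], [432.7, 26.9], [12.1, 12.0], 171.9)
```

```bash
python3 -m pendant '[-0.25,0.1,4,0,0.5, -0.25,0.1,8,0,0.5, -0.25,0.1,10.3,0,0.5, -0.25,0.1,10.3,0,0.5, -0.25,0.1,10.3,0,0.5, -0.25,0.1,10.3,0,0, -0.25,0.1,10.3,0,0, -0.25,0.1,10.3,0,0, -0.25,0.1,10.3,0,0, -0.25,0.1,10.3,0,0]'
python3 -m pendant '[0,0,-0.5,0,0, 0,0,-1,0,0, 0,0,-1.5,0,0, 0,0,-2.5,0,0, 0,0,-4,0,0, 0,0,-7,0,0, 0,0,-10,0,0, 0,0,-13,0,0, 0,0,-13,0,0]'
python3 -c 'from h import *;st();print(go([.447,-.3295,.17],90))'
```

```text
time: 44.85
tool_pos: [0.5475, -0.025, 0.0999]
orientation: [0.07, 0.998, 0.0, 0.002]
ft_force: [0.2, 1.2, 5.8]
finger_gap: 0.0166
gripper_force: 61.4
time: 45.75
tool_pos: [0.5485, -0.0257, 0.2336]
orientation: [0.07, 0.998, -0.001, 0.005]
ft_force: [0.3, 0.5, -1.8]
finger_gap: 0.0164
gripper_force: 61.5
t45.8 [548.5 -25.7 233.6] cl 82.0 xax 172.0 F [ 0.3  0.5 -1.8] gap 16.4 gf 62 j [-0.17  0.24  1.6  -0.    1.29 -1.6 ]
([5.88, -31.5, 6.32], -0.14, 'j6 -1.60')
```

```bash
python3 -m pendant '[1,-5,0,-0.03,0, 2,-10,0,-0.06,0, 3,-15,0,-0.1,0, 4,-20,0,-0.14,0, 5,-25,0,-0.14,0, 5.7,-31.5,0,-0.14,0, 5.7,-31.5,3,-0.14,0, 5.7,-31.5,7,-0.14,0, 5.7,-31.5,10,-0.14,0, 5.7,-31.5,10,-0.14,0, 5.7,-31.5,10,-0.14,0]'
python3 - <<'E'
from h import *
st();f=grab('side','s3');np.savez('s3.npz',**f)
f=grab('top','t6');np.savez('t6.npz',**f);b=f['pixels'].astype(int);z=world(f)[...,2]
v,u=np.mgrid[0:480,0:640]
# mat edges from initial picture
f0=dict(np.load('top0.npz'));g=cv2.cvtColor(f0['pixels'],cv2.COLOR_BGR2GRAY)
print(g[250,435:450].tolist(),g[250,508:522].tolist());print(g[208:222,480].tolist(),g[280:294,480].tolist())
for o in rect(f,(u>300)&(u<420)&(v>150)&(v<270)&(z>.045)&(z<.062),.055,8):print('combs?',o,wm(np.array(o[2])/1000))
print(go([.449,-.3295,.072],90))
cv2.imwrite('pics/s3c.png',cv2.resize(np.hstack([f['pixels'][150:290,300:440]]),None,fx=3,fy=3,interpolation=cv2.INTER_CUBIC))
E
```

```text
time: 46.85
tool_pos: [0.4454, -0.3288, 0.128]
orientation: [-0.0, 1.0, 0.001, -0.001]
ft_force: [-0.2, -0.3, -1.6]
finger_gap: 0.0163
gripper_force: 61.2
t46.9 [ 445.4 -328.8  128. ] cl 90.0 xax -180.0 F [-0.2 -0.3 -1.6] gap 16.3 gf 61 j [-0.76  0.34  1.74 -0.    1.06 -2.33]
[124, 123, 125, 126, 124, 126, 122, 114, 109, 101, 98, 97, 99, 99, 97] [99, 97, 96, 95, 97, 105, 114, 124, 129, 127, 129, 126, 124, 127]
[132, 126, 130, 135, 125, 128, 131, 113, 100, 93, 97, 95, 96, 99] [98, 97, 94, 96, 96, 99, 112, 138, 137, 132, 129, 130, 130, 128]
combs? (np.int32(121), [366, 195], [587.8, -30.7], [68.4, 15.8], 82.0) [ 4.22143266e+01 -2.51459854e-02]
combs? (np.int32(119), [364, 211], [545.8, -26.3], [70.0, 11.4], 82.0) [ 0.01070604 -1.51323672]
combs? (np.int32(109), [362, 226], [506.5, -19.7], [68.1, 10.6], 82.0) [-39.82537153  -0.44697034]
combs? (np.int32(19), [362, 169], [654.3, -21.4], [15.8, 12.3], 56.0) [106.7728433   18.43935827]
combs? (np.int32(14), [367, 253], [436.1, -31.2], [12.8, 7.7], 90.2) [-107.93975291  -21.63283944]
([-0.2, 0.04, 5.8], 0.001, 'j6 -2.33')
```

View pics/s3.png

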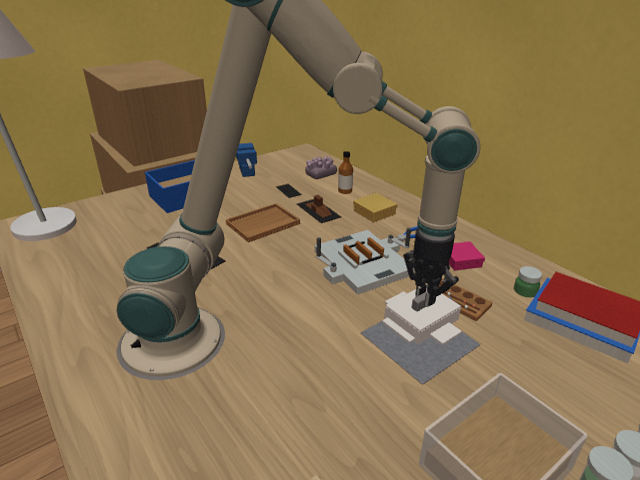

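View pics/s3c.png

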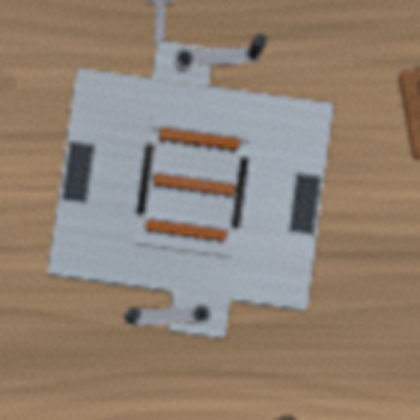

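The side view shows the cover held over the mat at (425,310). The crop shows three combs, at (200,138), (195,184) and (187,230). I lower the cover.

```bash
python3 -m pendant '[-0.2,0,3,0,0, -0.2,0,4.5,0,0, -0.2,0,5.2,0,0, -0.2,0,5.5,0,0, -0.2,0,5.7,0,0, -0.2,0,5.7,0,0, -0.2,0,5.7,0,0]'; python3 -m pendant '[0,0,0.1,0,0, 0,0,0.1,0,0, 0,0,0.1,0,0.5, 0,0,0.1,0,0.5, 0,0,0.1,0,0.5, 0,0,-5,0,0.5, 0,0,-10,0,0.5, 0,0,-15,0,0.5, 0,0,-15,0,0.5]'
python3 - <<'E'
from h import *
st();p=mw(-40,0);print(go([*p,.15],-8))
E
```

```text
time: 47.65
tool_pos: [0.4483, -0.3295, 0.0721]
orientation: [-0.0, 1.0, -0.001, 0.001]
ft_force: [-0.1, 0.1, -2.0]
finger_gap: 0.0165
gripper_force: 61.2
time: 48.55
tool_pos: [0.4509, -0.332, 0.2288]
orientation: [-0.0, 1.0, -0.005, 0.006]
ft_force: [1.0, -0.5, -0.2]
finger_gap: 0.0428
gripper_force: 0.0
t48.5 [ 450.9 -332.   228.8] cl 90.0 xax -180.0 F [ 1.  -0.5 -0.2] gap 42.8 gf 0 j [-0.76  0.26  1.59  0.    1.28 -2.33]
([-5.47, 31.35, 7.61], -1.431, 'j6 -2.33')
```

```bash
python3 -m pendant '[-0.8,5,0,0.15,0.3, -1.7,10,0,0.3,0.3, -2.6,15,0,0.45,0.3, -3.5,20,0,0.6,0.3, -4.3,25,0,0.75,0.3, -5.47,31.35,0,0.9,0.3, -5.47,31.35,2,1.05,0.3, -5.47,31.35,4,1.2,0.3, -5.47,31.35,6,1.35,0.3, -5.47,31.35,6,1.5,0.3, -5.47,31.35,6,1.65,0.3, -5.47,31.35,6,1.711,0.3]'|grep pos; python3 -m pendant '[0,0,0,0,0.3,0,0,0,0,0.3,0,0,0,0,0.3]'
python3 - <<'E'
from h import *
st()
f=grab('wrist','w7');W=world(f);z=W[...,2]
for o in rect(f,(z>.047)&(z<.062),.055,100)[:4]:print('comb',o,wm(np.array(o[2])/1000))
p=mw(-40,0);print(go([*p,.061],-8))
f=grab('top');z=world(f)[...,2];v,u=np.mgrid[0:480,0:640];M=(u>420)&(u<540)&(v>190)&(v<310)
for o in rect(f,M&(z>.036)&(z<.055),.043):print('cover',o)
for o in rect(f,M&(z>.059),.069):print('handle',o)
E
```

```text
tool_pos: [0.5019, -0.0153, 0.1603]
time: 50.05
tool_pos: [0.5023, -0.0156, 0.1611]
orientation: [0.753, 0.658, -0.0, -0.0]
ft_force: [-0.0, -0.1, 0.9]
finger_gap: 0.0258
gripper_force: 0.0
t50.0 [502.3 -15.6 161.1] cl 172.3 xax 82.3 F [-0.  -0.1  0.9] gap 25.8 gf 0 j [-0.17  0.24  1.8   0.    1.1  -0.04]
comb (np.int32(2082), [451, 250], [584.1, -28.6], [69.7, 12.2], 82.2) [38.2580712   1.53947649]
comb (np.int32(1893), [387, 252], [545.4, -24.0], [69.8, 11.0], 82.1) [-0.70549932  0.70871059]
comb (np.int32(1693), [323, 250], [507.1, -17.5], [69.5, 9.3], 82.3) [-39.53739151   1.81512327]
comb (np.int32(327), [570, 306], [658.2, -74.5], [16.6, 11.7], 136.7) [118.02498043 -33.60110109]
([-0.3, 0.45, 10.02], 0.005, 'j6 -0.03')
cover (np.int32(1716), [482, 250], [447.2, -329.6], [123.8, 101.8], 0.2)
handle (np.int32(186), [485, 250], [446.6, -329.6], [58.6, 20.2], 178.9)
```

The cover stands centred on the mat. Now the near comb.

```bash
python3 -m pendant '[-0.2,0.42,5,0,0.3, -0.2,0.42,8.5,0,0.3, -0.2,0.42,10,0,0.3, -0.2,0.42,10.1,0,0.3, -0.2,0.42,10.1,0,0.3, -0.2,0.42,10.1,0,0, -0.2,0.42,10.1,0,0, -0.2,0.42,10.1,0,0, -0.2,0.42,10.1,0,0, -0.2,0.42,10.1,0,0]'
python3 -m pendant '[0,0,-2,0,0, 0,0,-5,0,0, 0,0,-9,0,0, 0,0,-9,0,0]'
python3 - <<'E'
from h import *
st();
for x in(-.055,0,.055):print(go([.4385+x,.327,.052],0))
f=grab('wrist','w8')
E
```

```text
time: 51.15
tool_pos: [0.5071, -0.0182, 0.0615]
orientation: [0.754, 0.657, 0.001, 0.001]
ft_force: [-0.5, -0.5, 5.6]
finger_gap: 0.0082
gripper_force: 61.1
time: 51.55
tool_pos: [0.5099, -0.0187, 0.1554]
orientation: [0.754, 0.657, 0.004, 0.004]
ft_force: [1.5, -0.5, 0.2]
finger_gap: 0.0084
gripper_force: 60.3
t51.5 [509.9 -18.7 155.4] cl 172.2 xax 82.2 F [ 1.5 -0.5  0.2] gap 8.4 gf 60 j [-0.17  0.25  1.8   0.    1.08 -0.04]
([32.53, -17.34, 10.13], -0.136, 'j6 -0.04')
([33.28, -11.89, 10.2], -0.136, 'j6 -0.04')
([34.03, -6.45, 10.26], -0.136, 'j6 -0.04')
```

View pics/w8.png

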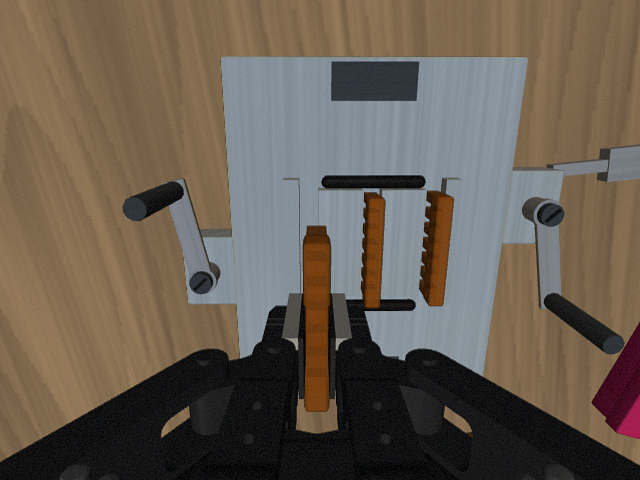

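The comb is held at (317,320), and two remain in the slots. To the tray, near-side place.

```bash
python3 -m pendant '[5,-2.7,0,-0.05,0, 10,-5.3,0,-0.1,0, 15,-8,0,-0.136,0, 20,-10.7,0,-0.136,0, 25,-13.3,0,-0.136,0, 30,-16,0,-0.136,0, 32.53,-17.34,0,-0.136,0, 32.53,-17.34,4,-0.136,0, 32.53,-17.34,8,-0.136,0, 32.53,-17.34,9.5,-0.136,0, 32.53,-17.34,9.5,-0.136,0]'
python3 -c 'from h import *;st();print(go([.3835,.327,.0425],0))'
```

```text
time: 52.7
tool_pos: [0.3758, 0.3263, 0.0519]
orientation: [0.707, 0.707, -0.004, -0.001]
ft_force: [-0.2, 0.2, -0.4]
finger_gap: 0.0084
gripper_force: 60.3
t52.7 [375.8 326.3  51.9] cl 0.0 xax 90.0 F [-0.2  0.2 -0.4] gap 8.4 gf 60 j [0.58 0.37 1.95 0.   0.83 0.57]
([0.08, 0.77, 0.94], 0.0, 'j6 0.57')
```

```bash
python3 -m pendant '[0,0.3,0.5,0,0, 0,0.3,0.9,0,0, 0,0.3,0.9,0,0, 0,0.3,0.9,0,0.3, 0,0.3,0.9,0,0.3, 0,0.3,0.9,0,0.3, 0,0.3,-4,0,0.3, 0,0.3,-9,0,0.3, 0,0.3,-12,0,0.3, 0,0.3,-12,0,0.3]'
python3 -c 'from h import *;st();p=mw(0,0);print(go([*p,.15],-8))'
```

```text
time: 53.7
tool_pos: [0.3845, 0.3295, 0.1804]
orientation: [0.707, 0.707, 0.006, 0.001]
ft_force: [0.8, -0.5, -0.2]
finger_gap: 0.0257
gripper_force: 0.0
t53.7 [384.5 329.5 180.4] cl 180.0 xax 90.0 F [ 0.8 -0.5 -0.2] gap 25.7 gf 0 j [0.57 0.22 1.77 0.   1.14 0.57]
([-35.45, 16.13, 2.98], 0.139, 'j6 0.57')
```

```bash
python3 -m pendant '[-5,2.3,0,0.05,0.3, -10,4.6,0,0.1,0.3, -15,6.9,0,0.139,0.3, -20,9.2,0,0.139,0.3, -25,11.5,0,0.139,0.3, -30,13.8,0,0.139,0.3, -35.45,16.13,0,0.139,0.3, -35.45,16.13,0,0.139,0.3, -35.45,16.13,3,0.139,0.3, -35.45,16.13,3,0.139,0.3, -35.45,16.13,3,0.139,0.3]' >/dev/null
python3 - <<'E'
from h import *
st();p=mw(0,0)
f=grab('wrist');z=world(f)[...,2]
for o in rect(f,(z>.047)&(z<.062),.055,100)[:3]:print('comb',o,wm(np.array(o[2])/1000))
print(go([*p,.061],-8))
E
```

```text
t54.8 [541.6 -26.4 144.3] cl 172.0 xax 82.0 F [ 0.1 -0.5  0.7] gap 25.8 gf 0 j [-0.18  0.31  1.74  0.    1.09 -0.04]
comb (np.int32(2231), [393, 250], [585.1, -28.7], [69.8, 11.0], 82.2) [39.26225658  1.57962278]
comb (np.int32(2037), [323, 252], [546.4, -24.2], [69.4, 9.8], 81.9) [0.31260337 0.64983008]
comb (np.int32(339), [525, 310], [659.7, -74.9], [16.6, 11.9], 128.4) [119.56605177 -33.78844866]
([0.18, 0.35, 8.43], 0.001, 'j6 -0.04')
```

```bash
python3 -m pendant '[0.15,0.3,4,0,0.3, 0.15,0.3,7.5,0,0.3, 0.15,0.3,8.4,0,0.3, 0.15,0.3,8.4,0,0.3, 0.15,0.3,8.4,0,0.3, 0.15,0.3,8.4,0,0, 0.15,0.3,8.4,0,0, 0.15,0.3,8.4,0,0, 0.15,0.3,8.4,0,0, 0.15,0.3,8.4,0,0]'
python3 -m pendant '[0,0,-2,0,0, 0,0,-5,0,0, 0,0,-9,0,0, 0,0,-9,0,0]'|grep gap
python3 - <<'E'
from h import *
st();print(go([.4385,.327,.052],0))
E
```

```text
time: 55.85
tool_pos: [0.5468, -0.0257, 0.0634]
orientation: [0.755, 0.656, 0.001, 0.001]
ft_force: [-1.2, 1.7, 5.5]
finger_gap: 0.0084
gripper_force: 60.0
finger_gap: 0.0084
t56.2 [550.3 -26.5 157.8] cl 172.0 xax 82.0 F [ 0.2 -0.1  0.1] gap 8.4 gf 59 j [-0.17  0.3   1.72  0.    1.11 -0.04]
([33.45, -16.13, 10.35], -0.14, 'j6 -0.04')
```

```bash
python3 -m pendant '[5,-2.4,0,-0.05,0, 10,-4.8,0,-0.1,0, 15,-7.2,0,-0.14,0, 20,-9.6,0,-0.14,0, 25,-12,0,-0.14,0, 30,-14.4,0,-0.14,0, 33.45,-15.9,0,-0.14,0, 33.45,-15.9,4,-0.14,0, 33.45,-15.9,8,-0.14,0, 33.45,-15.9,10,-0.14,0, 33.45,-15.9,10,-0.14,0, 33.45,-15.9,10,-0.14,0]'
python3 -c 'from h import *;st();print(go([.4385,.327,.0445],0))'
```

```text
time: 57.45
tool_pos: [0.4356, 0.3278, 0.0518]
orientation: [0.707, 0.707, 0.0, 0.0]
ft_force: [-0.5, 0.1, -0.3]
finger_gap: 0.0085
gripper_force: 59.2
t57.5 [435.6 327.8  51.8] cl 0.0 xax 90.0 F [-0.5  0.1 -0.3] gap 8.5 gf 59 j [0.52 0.42 1.85 0.   0.87 0.52]
([-0.08, 0.29, 0.73], 0.0, 'j6 0.52')
```

```bash
python3 -m pendant '[0,0.2,0.5,0,0, 0,0.2,0.72,0,0, 0,0.2,0.72,0,0, 0,0.2,0.72,0,0.3, 0,0.2,0.72,0,0.3, 0,0.2,0.72,0,0.3, 0,0.2,-4,0,0.3, 0,0.2,-9,0,0.3, 0,0.2,-12,0,0.3, 0,0.2,-12,0,0.3]'|grep pos
python3 -c 'from h import *;st();p=mw(40,0);print(go([*p,.15],-8))'
```

```text
tool_pos: [0.44, 0.3293, 0.1766]
t58.5 [440.  329.3 176.6] cl 0.0 xax 90.0 F [ 0.6  0.9 -0.2] gap 25.4 gf 0 j [0.52 0.29 1.69 0.   1.15 0.52]
([-35.99, 14.52, 2.6], 0.14, 'j6 0.52')
```

```bash
python3 -m pendant '[-5,2.1,0,0.05,0.3, -10,4.2,0,0.1,0.3, -15,6.2,0,0.14,0.3, -20,8.3,0,0.14,0.3, -25,10.4,0,0.14,0.3, -30,12.5,0,0.14,0.3, -35.99,14.52,0,0.14,0.3, -35.99,14.52,0,0.14,0.3, -35.99,14.52,2.6,0.14,0.3, -35.99,14.52,2.6,0.14,0.3, -35.99,14.52,2.6,0.14,0.3]' >/dev/null
python3 - <<'E'
from h import *
st();p=mw(39.8,0)
f=grab('wrist');z=world(f)[...,2]
for o in rect(f,(z>.047)&(z<.062),.055,100)[:3]:print('comb',o,wm(np.array(o[2])/1000))
print(go([*p,.061],-8))
E
```

```text
t59.5 [581.3 -31.8 144.2] cl 172.0 xax 82.0 F [0.4 0.6 0.1] gap 25.5 gf 0 j [-0.17  0.37  1.65  0.    1.12 -0.04]
comb (np.int32(2036), [323, 251], [586.1, -28.7], [69.8, 9.7], 81.9) [40.25252465  1.71879588]
comb (np.int32(445), [33, 190], [435.5, 28.7], [16.4, 12.1], 5.5) [-116.8703825    37.60071402]
comb (np.int32(279), [457, 309], [659.8, -74.1], [13.2, 12.0], 117.0) [119.5537401 -32.9823169]
([0.16, 0.33, 8.41], 0.001, 'j6 -0.04')
```

```bash
python3 -m pendant '[0.15,0.3,4,0,0.3, 0.15,0.3,7.5,0,0.3, 0.15,0.3,8.5,0,0.3, 0.15,0.3,8.5,0,0.3, 0.15,0.3,8.5,0,0.3, 0.15,0.3,8.5,0,0, 0.15,0.3,8.5,0,0, 0.15,0.3,8.5,0,0, 0.15,0.3,8.5,0,0, 0.15,0.3,8.5,0,0]'
python3 -m pendant '[0,0,-2,0,0, 0,0,-5,0,0, 0,0,-9,0,0, 0,0,-9,0,0]'|grep gap
python3 - <<'E'
from h import *
st();print(go([.4915,.327,.052],0))
E
```

```text
time: 60.6
tool_pos: [0.5863, -0.0311, 0.0625]
orientation: [0.755, 0.656, 0.001, 0.001]
ft_force: [-2.0, 1.7, 6.2]
finger_gap: 0.0081
gripper_force: 60.3
finger_gap: 0.0081
t61.0 [590.  -31.9 157.1] cl 172.0 xax 82.0 F [-0.2  0.3  0.5] gap 8.1 gf 59 j [-0.17  0.36  1.63  0.    1.14 -0.03]
([34.18, -14.89, 10.29], -0.14, 'j6 -0.03')
```

```bash
python3 -m pendant '[5,-2.2,0,-0.05,0, 10,-4.4,0,-0.1,0, 15,-6.6,0,-0.14,0, 20,-8.8,0,-0.14,0, 25,-11,0,-0.14,0, 30,-13.2,0,-0.14,0, 34.1,-14.7,0,-0.14,0, 34.1,-14.7,4,-0.14,0, 34.1,-14.7,8,-0.14,0, 34.1,-14.7,10,-0.14,0, 34.1,-14.7,10,-0.14,0, 34.1,-14.7,10,-0.14,0]'|grep -e pos -e gap
python3 -m pendant '[0,0,0.5,0,0, 0,0,0.75,0,0, 0,0,0.75,0,0, 0,0,0.75,0,0]'
python3 -m pendant '[0,0,0,0,0.3, 0,0,0,0,0.3, 0,0,0,0,0.3, 0,0,-5,0,0.3, 0,0,-10,0,0.3, 0,0,-14,0,0.3, 0,0,-14,0,0.3]'|grep pos
python3 - <<'E'
from h import *
st()
f=grab('top','t8');z=world(f)[...,2]
v,u=np.mgrid[0:480,0:640]
M=(u>200)&(u<262)&(v>150)&(v<206)
for o in rect(f,M&(z>.04),.051,8):print('fin',o)
# near pin approach: pin now at about mould (-120.7,36)
print(go([.4312,.0280,.16],162))
cv2.imwrite('pics/t8c.png',cv2.resize(f['pixels'][150:310,190:430],None,fx=3.3,fy=3.3))
E
```

```text
tool_pos: [0.488, 0.3271, 0.0508]
finger_gap: 0.0086
time: 62.6
tool_pos: [0.4879, 0.3269, 0.0434]
orientation: [0.707, 0.707, 0.001, 0.0]
ft_force: [0.0, -0.1, -0.9]
finger_gap: 0.0086
gripper_force: 59.5
tool_pos: [0.491, 0.3288, 0.1895]
t63.3 [491.  328.8 189.5] cl 0.0 xax 90.0 F [ 0.9 -0.1  0.8] gap 25.5 gf 0 j [0.47 0.33 1.58 0.   1.21 0.47]
fin (np.int32(416), [208, 193], [600.5, 372.6], [81.8, 46.4], 1.2)
fin (np.int32(89), [239, 177], [633.5, 299.1], [31.2, 19.2], 82.0)
([-30.0, -5.85, 2.49], 0.315, 'j6 0.47')
```

View pics/t8c.png

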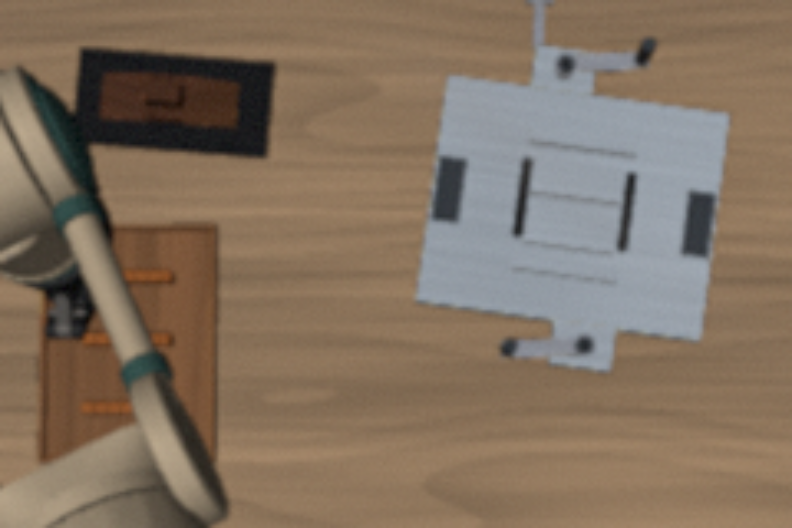

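The three combs stand in the tray at crop (150,275), (150,338) and (110,408). The wedge is on its pad and the slots are empty. Now the near clip goes back.

```bash
python3 -m pendant '[-5,-1,0,0.1,0.45, -10,-2,0,0.2,0.45, -15,-3,0,0.315,0.45, -20,-4,0,0.315,0.45, -25,-5,0,0.315,0.45, -30,-5.85,0,0.315,0.45, -30,-5.85,1,0.315,0.45, -30,-5.85,2,0.315,0.45, -30,-5.85,2,0.315,0.45, -30,-5.85,2,0.315,0.45]' >/dev/null; python3 -c 'from h import *;st();print(go([.4305,.0275,.092],162))'
```

```text
t64.3 [428.9  28.3 161.9] cl 162.1 xax 72.1 F [ 0.3 -0.7 -0.7] gap 38.4 gf 0 j [-0.1   0.14  1.94  0.    1.07  0.22]
([-0.03, 0.19, 6.99], 0.002, 'j6 0.22')
```

```bash
python3 -m pendant '[0,0.1,4,0,0.45, 0,0.1,6.9,0,0.45, 0,0.1,6.9,0,0.45, 0,0.1,6.9,0,0.45, 0,0.1,6.9,0,0, 0,0.1,6.9,0,0, 0,0.1,6.9,0,0, 0,0.1,6.9,0,0, 0,0.1,6.9,0,0]'
python3 -c 'from h import *;st();print(go([.4737,.0154,.093],162))'
```

```text
time: 65.25
tool_pos: [0.4313, 0.027, 0.0953]
orientation: [0.809, 0.587, 0.002, 0.001]
ft_force: [-1.0, 3.3, 6.8]
finger_gap: 0.0097
gripper_force: 58.7
t65.2 [431.3  27.   95.3] cl 161.9 xax 71.9 F [-1.   3.3  6.8] gap 9.7 gf 59 j [-0.1   0.22  2.04  0.    0.88  0.21]
([0.21, 4.39, 0.24], -0.001, 'j6 0.21')
```

```bash
python3 -m pendant '[0.17,0.5,0,0,0, 0.31,1.0,0,0,0, 0.4,1.6,0,0,0, 0.44,2.25,0,0,0, 0.42,2.8,0,0,0, 0.35,3.3,0,0,0, 0.25,3.85,0,0,0, 0.12,4.4,0,0,0, 0.12,4.42,0,0,0, 0.12,4.42,0,0,0]'
python3 -m pendant '[0,0,0,0,0.45, 0,0,0,0,0.45, 0,0,0,0,0.45, 0,0,-5,0,0.45, 0,0,-10,0,0.45, 0,0,-10,0,0.45]'
python3 -c 'from h import *;st();print(go([.661,-.0763,.185],162))'
```

```text
time: 66.25
tool_pos: [0.4739, 0.0168, 0.0952]
orientation: [0.81, 0.586, 0.003, -0.001]
ft_force: [0.8, 10.1, 5.3]
finger_gap: 0.01
gripper_force: 58.9
time: 66.85
tool_pos: [0.477, 0.0132, 0.2001]
orientation: [0.809, 0.588, 0.005, 0.005]
ft_force: [0.0, -1.2, -0.3]
finger_gap: 0.0384
gripper_force: 0.0
t66.8 [477.   13.2 200.1] cl 162.0 xax 72.0 F [ 0.  -1.2 -0.3] gap 38.4 gf 0 j [-0.12  0.16  1.8  -0.    1.17  0.2 ]
([-2.82, 20.24, 1.78], -0.0, 'j6 0.20')
```

```bash
python3 -m pendant '[-0.7,5,0,0,0.45, -1.4,10,0,0,0.45, -2.1,15,0,0,0.45, -2.82,20.24,0,0,0.45, -2.82,20.24,1.5,0,0.45, -2.82,20.24,1.5,0,0.45, -2.82,20.24,1.5,0,0.45]' >/dev/null
python3 - <<'E'
from h import *
st();print(go([.661,-.0763,.093],162))
f=grab('top');z=world(f)[...,2]
v,u=np.mgrid[0:480,0:640];M=(u>305)&(u<430)&(v>135)&(v<270)
for o in rect(f,M&(z>.08)&(z<.11),.097,3):print(o,wm(np.array(o[2])/1000))
E
```

```text
t67.5 [654.4 -74.9 177.5] cl 162.0 xax 72.0 F [ 0.3  1.1 -0.4] gap 38.6 gf 0 j [-0.22  0.45  1.43  0.    1.27  0.09]
([0.07, 0.7, 8.44], -0.0, 'j6 0.09')
(np.int32(21), [350, 237], [473.2, 14.2], [10.6, 10.5], 135.0) [-77.51926634  28.48865293]
```

The near pin is back within 0.5 mm of where it started. Now the far clip.

```bash
python3 -m pendant '[0.05,0.5,4,0,0.45, 0.05,0.5,8,0,0.45, 0.05,0.5,8.4,0,0.45, 0.05,0.5,8.4,0,0.45, 0.05,0.5,8.4,0,0, 0.05,0.5,8.4,0,0, 0.05,0.5,8.4,0,0, 0.05,0.5,8.4,0,0, 0.05,0.5,8.4,0,0]'
python3 -c 'from h import *;st();print(go([.6211,-.0648,.095],162))'
```

```text
time: 68.5
tool_pos: [0.6624, -0.0764, 0.0977]
orientation: [0.809, 0.588, 0.002, 0.001]
ft_force: [-1.5, 0.9, 7.3]
finger_gap: 0.0094
gripper_force: 58.6
t68.5 [662.4 -76.4  97.7] cl 162.0 xax 72.0 F [-1.5  0.9  7.3] gap 9.4 gf 59 j [-0.22  0.52  1.52  0.    1.1   0.09]
([-0.18, -4.28, 0.25], -0.0, 'j6 0.09')
```

```bash
python3 -m pendant '[-0.22,-0.6,0,0,0, -0.39,-1.19,0,0,0, -0.48,-1.8,0,0,0, -0.52,-2.44,0,0,0, -0.5,-2.95,0,0,0, -0.43,-3.48,0,0,0, -0.34,-3.9,0,0,0, -0.22,-4.28,0,0,0, -0.22,-4.28,0,0,0, -0.22,-4.28,0,0,0]'
python3 -m pendant '[0,0,0,0,0.45, 0,0,0,0,0.45, 0,0,0,0,0.45, 0,0,-5,0,0.45, 0,0,-10,0,0.45, 0,0,-15,0,0.45, -5,-3,-15,0,0.45, -10,-6,-15,0,0.45, -15,-9,-15,0,0.45, -20,-12,-15,0,0.45, -20,-12,-15,0,0.45, -20,-12,-15,0,0.45]'
python3 - <<'E'
from h import *
st()
f=grab('top','t9');z=world(f)[...,2]
v,u=np.mgrid[0:480,0:640];M=(u>305)&(u<430)&(v>135)&(v<270)
for o in rect(f,M&(z>.08)&(z<.11),.097,3):print(o,wm(np.array(o[2])/1000))
M=(u>200)&(u<280)&(v>150)&(v<206)
for o in rect(f,M&(z>.04),.051,8):print('fin',o)
M=(u>420)&(u<540)&(v>190)&(v<310)
for o in rect(f,M&(z>.036)&(z<.055),.043):print('cover',o)
M=(u>198)&(u<260)&(v>215)&(v<295)
for o in rect(f,M&(z>.022),.035,8):print('comb',o)
E
```

```text
time: 69.5
tool_pos: [0.6205, -0.069, 0.0976]
orientation: [0.809, 0.588, -0.001, 0.004]
ft_force: [-1.4, -8.8, 9.7]
finger_gap: 0.0095
gripper_force: 59.8
time: 70.7
tool_pos: [0.4407, -0.2199, 0.2446]
orientation: [0.81, 0.586, -0.001, -0.001]
ft_force: [0.1, 0.9, -0.9]
finger_gap: 0.0383
gripper_force: 0.0
t70.7 [ 440.7 -219.9  244.6] cl 161.7 xax 71.7 F [ 0.1  0.9 -0.9] gap 38.3 gf 0 j [-0.6   0.16  1.69 -0.    1.3  -0.28]
(np.int32(23), [382, 179], [621.8, -67.1], [12.7, 10.0], 179.8) [ 80.94934178 -31.33901825]
(np.int32(19), [350, 237], [474.5, 13.0], [10.0, 9.9], 0.0) [-76.06491013  27.48125628]
fin (np.int32(90), [239, 177], [633.6, 298.8], [31.6, 19.2], 83.0)
cover (np.int32(564), [485, 267], [408.5, -332.8], [95.7, 46.2], 90.2)
comb (np.int32(133), [228, 233], [489.2, 325.5], [70.2, 10.4], 90.2)
comb (np.int32(107), [228, 252], [438.5, 325.9], [67.4, 7.8], 90.2)
comb (np.int32(107), [228, 273], [386.8, 325.0], [67.2, 7.7], 90.2)
```

View pics/t9.png

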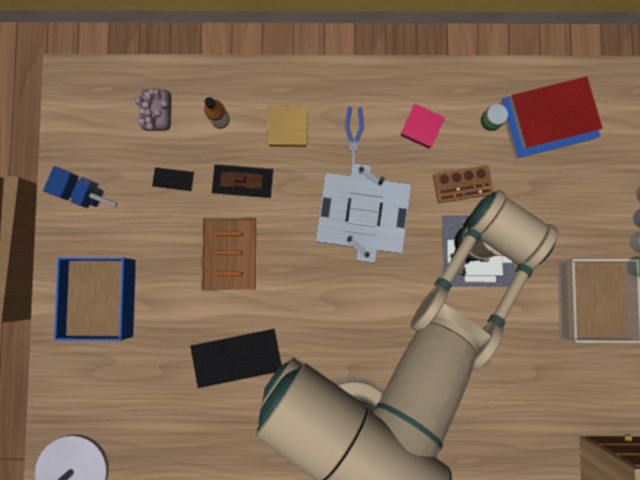

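The top view shows all three combs in the tray at (229,253) and the wedge on its pad at (242,181). Both clips are back in, with pins at (382,179) and (350,237). The cover is on the mat at (480,255), and the pliers and boxes have not moved. I hand in.

```bash
python3 -m pendant '[0,0,0,0,0.45,0,0,0,0,0.45,0,0,0,0,0.45]'|grep ft_f; python3 -c 'from cell import env;print(env.finish_job())'
```

```text
ft_force: [1.0, -0.2, 0.2]
the job is handed in; nothing more can be done
None
```

The job is handed in: the cover is on the felt mat, all three combs are in the tray, the wedge is flat on its pad and both clips are back in; the last camera check confirmed this, but the hand-in returned no verdict.

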